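Hold the high-voltage connector on the inverter for screwing down

ROBOT

A 6-joint arm with a two-finger parallel gripper is mounted at the origin on the work surface. World frame = base frame: x ahead of the robot, y to its left, z up, the work surface at z = 0. Lengths are in m, angles in rad, forces in N, time in s.
With the tool pointing down it reaches from about 0.375 to 0.975 m from the base axis. Payload 3.8 kg.
Tool frame: the origin (TCP) lies on the centre line of the jaws, within the pads' length; the fingertips stand 8 mm ahead of it and the grasp point (between the pads) lies 11 mm behind it; z points along the fingers, y is the direction in which the jaws open and shut (so a half turn about z gives the same grasp; the last joint's range is limited). The gripper opens to 85 mm and grips with 20 to 120 N. Pads are 22 mm wide; open, the fingers measure 114 mm over their backs; the gripper's body (76 mm by 85 mm) begins 54 mm behind the grasp point. The pads swing forward as they close: fully open they stand 13 mm farther back than shut.
Start: joints at [1.161, 0.264, 1.604, -0, 1.274, -0.037], TCP at [0.246, 0.629, 0.239] pointing down, gripper open.
Joint ranges: [-2.63, 2.63], [-0.94, 2.18], [0.31, 2.57], [-1.31, 4.45], [0, 2.66], [-2.55, 2.55]. Speed limits (rad/s): [2.57, 2.57, 3.14, 3.14, 3.14, 3.14].

INTERFACE

Orientations are given as a rotation vector (axis times angle).
In Python, from workcell import bot gives the robot as it stands.
- The arm moves only by the tool arm_command, never from a script. Its arguments are lists of equal length, an entry for each row: "slide": the shift along the tool's x, y, z in m, a list of three; "angular": the turn, a rotation vector about the tool's x, y, z in degrees, a list of three; "hand": the finger opening in m, from 0 to 0.0854. A call has exactly 8 rows; each row shifts and turns the pose as measured when the row begins, along the tool's axes as they then stand; what a row does not reach is not made up. A row lasts 1/10 s, in which the tool goes at most 50 mm and 8.59 degrees, less where a joint would pass 70% of its speed; a pose out of reach is approached as far as the arm can. A call is refused whole if a number of a shift passes 0.05 or a number of a turn 8.59, either way. A call with a gripper value outside its range is refused whole. The fingers move at their own pace and stop on an object; "squeeze" is the grip in N (left out, the last holds). Time passes only in rows, so rows that do not move let the fingers close, or fill a call up. It gives the time, the measured TCP pose, the force and the opening at its end, in the units of the state.
- bot.read_state(): the state, without advancing time (a new reading comes with each control period).
- bot.read_camera(name): name is "scene" or "top" or "wrist"; returns the picture (480x640x3 uint8, red, green, blue); there is no depth.
- bot.get_calibration(name): a dict with "fx", "fy", "cx", "cy" (pixels), "R" (3x3) and "t" (3): a world point X has camera coordinates R X + t. Camera axes: x right, y down, z forward; pixel columns grow to the right and rows downward; lengths in m; the calibration is good to about 2 mm. A picture is of the moment at which its call begins: read the wrist's pose just before it. get_calibration takes no time and is no camera call; for the wrist camera it gives the pose at the moment of the call.
- bot.finish_job(): hands the job in, once; it reports no verdict.
The state is a dict: "time": time; "q": joint angles; "joint_vel": joint speeds; "joint_torque": joint torques, N m; "tool_pos": TCP position; "tcp_rot": TCP orientation; "wrist_force": force on the tool from outside, world axes, zero at the start; "torque": the same for the moment, N m; "width": opening from 0.0 (shut) to 1.0 (fully open).
Only numpy, scipy, OpenCV 4.12 (cv2) and the standard library are available. Lean on these libraries where they do the work, as an engineer would, in place of code of your own. Each camera call takes 0.05 s, during which the arm holds its last target.

TASK

Make up the steel parts bowl to exactly four cap screws, one for each flange hole, with screws from the blue block. Then take the orange connector from the kit tray, put its nose into the open cut-out in the inverter's side wall, and press its flange squarely on the black seal with a steady push of about 12 N. Finish while still gripping and pushing it, so that a colleague can drive the screws, and leave everything else on the bench where it is.

Things in the scene. Friction and masses are not known exactly. Their poses are not given: they have to be found in the camera images.
- bowl: round brushed-steel parts bowl, fixed: 116 mm across the rim, flat floor 83 mm across, 4 mm thick floor, rim 24 mm high. Origin at the centre of its underside, z up.
- screw_block: blue plastic screw block, fixed, 44 x 130 x 26 mm high, with a row of four holes 10 mm wide and 23 mm deep, 30 mm apart along its y axis (at y = -45, -15, 15, 45 mm); one screw stands head up in each hole. Origin at the centre of its underside, z up.
- screw1: dark steel cap screw of 15 g, standing head up in the blue block: shank 8 mm thick and 20 mm long, round head 13 mm wide and 8 mm high, whose underside rests on the block's top. The origin is at the shank's tip, z along the screw towards the head (total length 28 mm).
- screw2: dark steel cap screw of 15 g, standing head up in the blue block: shank 8 mm thick and 20 mm long, round head 13 mm wide and 8 mm high, whose underside rests on the block's top. The origin is at the shank's tip, z along the screw towards the head (total length 28 mm).
- screw3: dark steel cap screw of 15 g, standing head up in the blue block: shank 8 mm thick and 20 mm long, round head 13 mm wide and 8 mm high, whose underside rests on the block's top. The origin is at the shank's tip, z along the screw towards the head (total length 28 mm).
- screw4: dark steel cap screw of 15 g, standing head up in the blue block: shank 8 mm thick and 20 mm long, round head 13 mm wide and 8 mm high, whose underside rests on the block's top. The origin is at the shank's tip, z along the screw towards the head (total length 28 mm).
- screw5: dark steel cap screw like those in the block, already lying in the bowl. Origin beside its middle on the underside, x along the screw.
- screw6: dark steel cap screw like those in the block, already lying in the bowl. Origin beside its middle on the underside, x along the screw.
- kit_tray: grey kit tray, fixed, 140 x 210 mm, floor 6 mm thick, rim 14 mm high, with two cradles (36 mm along x, 34 mm along y, top 30 mm above the bench) at y = +55 and -55 mm, x = -38 to -2 mm. A connector lies level on each, its nose along the tray's +x. Origin at the centre of the underside.
- connector: orange two-pole high-voltage connector, about 0.18 kg. Origin at the centre of the flange's sealing face, 48 mm above the bench in the tray; +x points out of the nose (the way it goes into the inverter), z up. Black flange 76 mm (y) x 58 mm (z), x = -5 to 0 mm, with four screw holes at y = +-32, z = +-23 mm. Black nose 40 x 28 mm, x = 0 to 13 mm, its last 4 mm only 36 x 24 mm.
- grip (a point): centre of the orange connector's body, the part to grip: 44 mm (y) x 36 mm (z), 50 mm long (x = -55 to -5 mm of the connector, so this point is at x = -30 mm); axes as the connector's. A black latch on its top is 2 mm thick.
- signal_connector: black connector with a grey flange on the other cradle of the kit tray, of much the same size (body 46 x 40 x 36 mm, flange 60 x 50 mm); it stays there. Origin and axes like the orange connector's. It and the orange connector may lie on either cradle.
- inverter: cast-aluminium inverter, fixed, 186 x 286 mm and 104 mm high (label panel to 109 mm), standing on the bench. Origin at the centre of its underside, z up; its port wall looks to its own -x, at x = -90 mm. Another orange connector is already screwed to that wall, at y = -75 mm, reaching 55 mm out.
- cutout (a point): centre of the open cut-out in the inverter's port wall, in the plane of the wall, 70 mm above the bench, at y = +55 mm of the inverter; axes as the inverter's, x pointing into the wall. The cut-out is 46 mm wide, 34 mm high and 40 mm deep.
- seal (a joint): black silicone face seal, a rectangular ring 56 x 43 mm round the cut-out, that stands 5 mm proud of the wall. Value: how far it is squeezed in, 0 (free) to 0.005 m (flush with the wall). It starts to give at 3.5 N and takes 3.5 N more for each mm (about 12 N at 2.4 mm, 21 N when flush).
- stripper: yellow-handled wire stripper lying at the far right of the bench, 150 mm long; a bystander.
- control_unit: black finned control unit with a grey plug face, 122 x 130 x 30 mm, on the far side; a bystander.
- driver: red-handled screwdriver lying on the far side; a bystander.
- tape: black tape roll, 90 mm across, 19 mm high, near the robot on its right; a bystander.
- cap: orange shipping cap, 50 x 44 x 24 mm, at the far left; a bystander.
Not all that is in view belongs to the job. There is more than one size of the bowl; the one meant has the size given above. What is shaped like the connector but yellow is not meant.

How it is judged:
By the outcome, as a careful person would: the job done as asked, in the order asked, and still so for the second after the job is handed in, while the arm keeps its last pose, push and grip.
It also fails if it takes over 67 s, if anything falls off the work surface, if the arm or the gripper's body presses on something with over 40 N, if the wrist force passes 120 N, or if a joint passes its speed limit or range.

## Working session

There is one attempt and no reset: what is moved stays moved. The work goes in short steps, Python scripts to look and compute and a tool call to move; the robot and the scene stay as the last step left them, time stands still between calls to the robot, and variables do not carry over. Pictures are saved under pics/ and viewed, and the job is handed in when it is done.

Besides the shell and the picture viewer there is one more tool, called after ">>>" as name(argument=value, ...) on one line, values as JSON. arm_command: Moves the arm, as the interface text tells. Its arguments: {"type":"object","properties":{"slide":{"type":"array","items":{"type":"array","items":{"type":"number"}}},"angular":{"type":"array","items":{"type":"array","items":{"type":"number"}}},"hand":{"type":"array","items":{"type":"number"}},"squeeze":{"type":"number"}},"required":["slide","angular","hand"]}

```bash
ls -la; mkdir -p pics; python3 - <<'E'
from workcell import bot
import cv2,numpy as np
print(bot.read_state())
for n in("scene","top","wrist"):
    c=bot.get_calibration(n);print(n,{k:np.round(v,4).tolist() for k,v in c.items()})
    im=bot.read_camera(n);cv2.imwrite(f"pics/{n}0.png",im[:,:,::-1])
E
```

```text
total 12
drwxr-xr-x  3 agent agent 4096 Dec  6 22:16 .
drwxr-xr-x 23 root  root  4096 Dec  6 22:16 ..
drwxr-xr-x  2 agent agent 4096 Dec  6 22:16 pics
{'time': 0.0, 'q': array([ 1.16107382e+00,  2.64776748e-01,  1.60537467e+00,  4.89020871e-05,
        1.27369693e+00, -3.69145031e-02]), 'joint_vel': array([0.00045244, 0.00264421, 0.0004779 , 0.00236558, 0.00111446,
       0.00048463]), 'joint_torque': array([-6.18599242e-04, -5.15101683e+01, -3.67315328e+01, -8.48702484e-05,
        1.31618659e-02,  1.01187496e-05]), 'tool_pos': array([0.24556877, 0.62798103, 0.23794575]), 'tcp_rot': array([-0.58214085, -3.08662917,  0.0034384 ]), 'wrist_force': array([ 0.37553373, -0.79353974, -0.03285006]), 'torque': array([-0.00697743, -0.04009431, -0.01839656]), 'width': 1.0021538260700946}
scene {'fx': 501.9279, 'fy': 501.9279, 'cx': 318.7222, 'cy': 242.347, 'R': [[-0.5386, 0.8425, 0.009], [0.6606, 0.4289, -0.6161], [-0.523, -0.3259, -0.7876]], 't': [0.3248, -0.2827, 1.4476]}
top {'fx': 448.0301, 'fy': 448.0301, 'cx': 317.3726, 'cy': 239.0692, 'R': [[0.1098, -0.9939, 0.0035], [-0.9736, -0.1083, -0.2007], [0.1999, 0.0186, -0.9796]], 't': [-0.0937, 0.5411, 0.9725]}
wrist {'fx': 378.2163, 'fy': 378.2163, 'cx': 326.9662, 'cy': 247.6323, 'R': [[0.3643, 0.9313, -0.0007], [0.8956, -0.3502, 0.2743], [0.2551, -0.1006, -0.9617]], 't': [-0.6742, -0.0352, 0.3781]}
```

View pics/scene0.png

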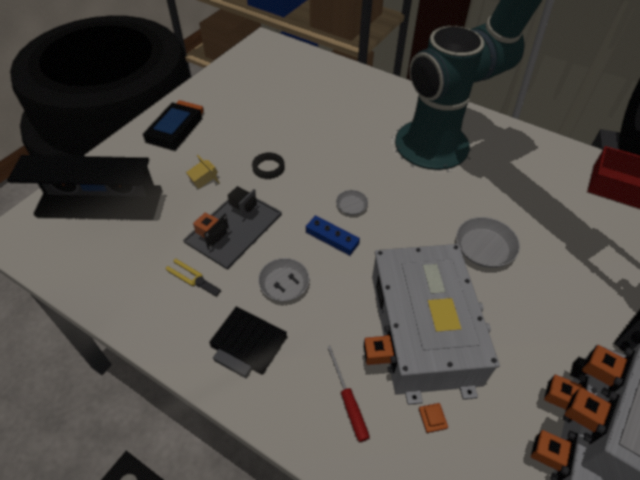

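View pics/top0.png

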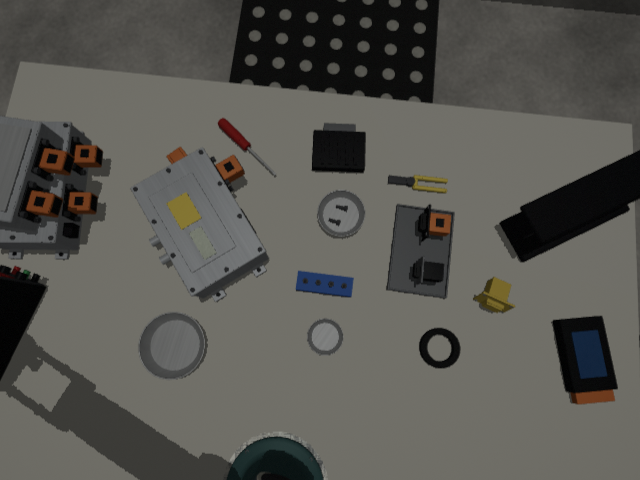

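View pics/wrist0.png

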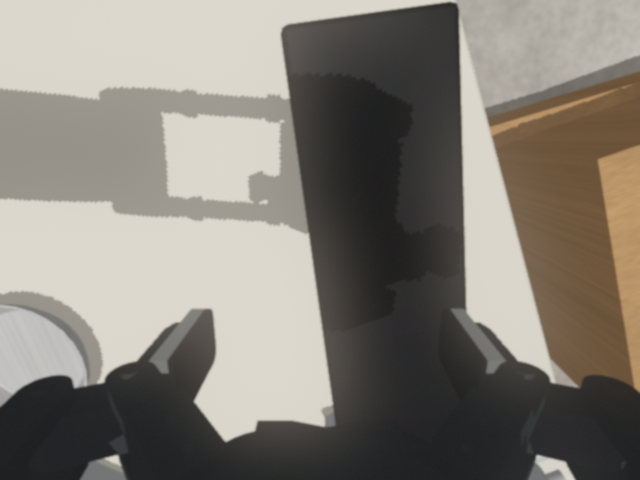

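```bash
cat > h.py <<'E'
import numpy as np,cv2
from workcell import bot
from scipy.spatial.transform import Rotation as Ro
def ray(c,u,v,z):
    R=np.array(c["R"]);t=np.array(c["t"]);C=-R.T@t
    d=R.T@np.array([(u-c["cx"])/c["fx"],(v-c["cy"])/c["fy"],1]);return C+d*(z-C[2])/d[2]
def proj(c,X):
    p=(np.array(c["R"])@np.array(X).T).T+c["t"];p=np.atleast_2d(p)
    return np.c_[c["fx"]*p[:,0]/p[:,2]+c["cx"],c["fy"]*p[:,1]/p[:,2]+c["cy"]]
def crop(im,x,y,w,h,s,fn):
    cv2.imwrite(fn,cv2.resize(im[y:y+h,x:x+w],None,fx=s,fy=s,interpolation=cv2.INTER_CUBIC))
E
python3 - <<'E'
from h import *
im=cv2.imread("pics/top0.png")
crop(im,290,175,180,130,4,"pics/tc1.png")
crop(im,120,130,160,180,3.3,"pics/tc2.png")
im=cv2.imread("pics/scene0.png")
crop(im,180,170,190,140,4,"pics/sc1.png")
E
```

```text
(no output)
```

View pics/tc1.png

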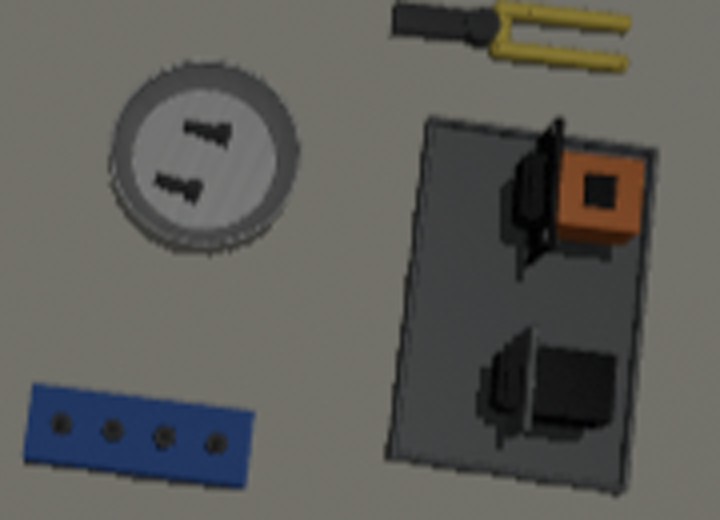

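View pics/tc2.png

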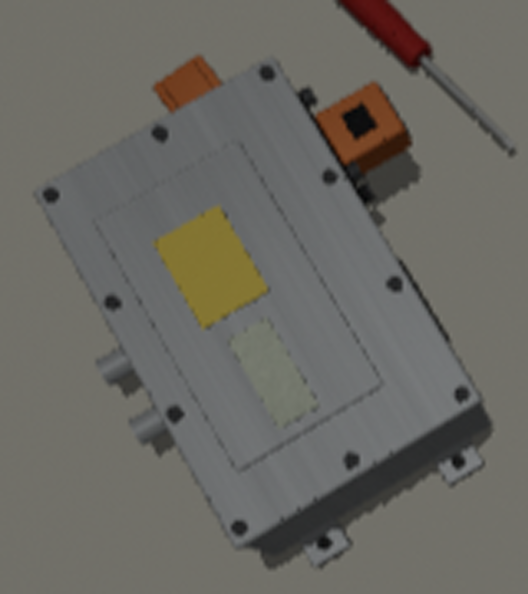

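View pics/sc1.png

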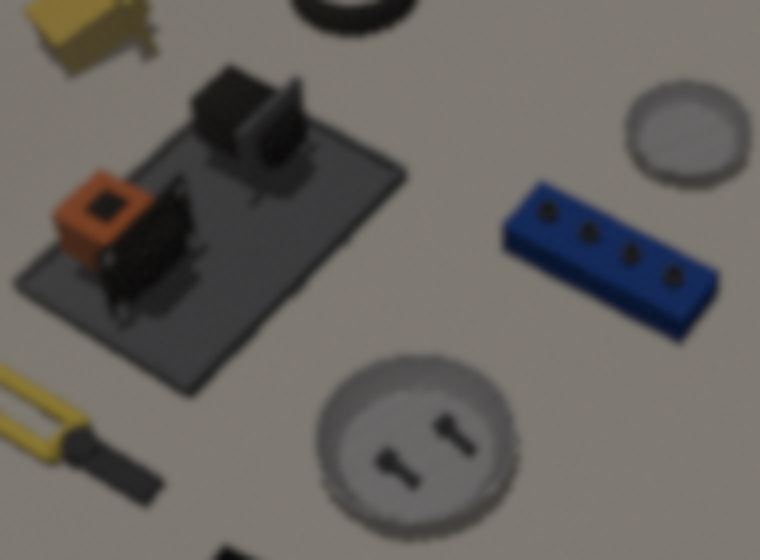

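```bash
cat > m1.py <<'E'
from h import *
T=bot.get_calibration("top");S=bot.get_calibration("scene")
for n,c in(("T",T),("S",S)): print(n,-np.array(c["R"]).T@c["t"])
tt=lambda u,v:((u+.5)/4-.5+290,(v+.5)/4-.5+175)
t2=lambda u,v:((u+.5)/3.3-.5+120,(v+.5)/3.3-.5+130)
ss=lambda u,v:((u+.5)/4-.5+180,(v+.5)/4-.5+170)
p=lambda l,c,f,pts,z:print(l,[np.round(ray(c,*f(*q),z)[:2],4).tolist() for q in pts])
p("heads T",T,tt,[(62,424),(113,430),(163,436),(216,442)],.033)
p("heads S",S,ss,[(674,275),(631,255),(589,233),(548,212)],.033)
p("tray T",T,tt,[(430,118),(657,150),(622,494),(387,458)],.014)
p("tray S",S,ss,[(190,395),(15,285),(407,174)],.010)
p("bowl rim T l r t b",T,tt,[(109,157),(300,157),(205,60),(205,253)],.022)
p("bowl floor T l r t b",T,tt,[(132,157),(278,157),(205,89),(205,229)],.004)
p("bowl rim S",S,ss,[(316,447),(519,447),(417,353),(417,540)],.022)
p("screws in bowl T",T,tt,[(207,131),(178,186)],.01)
p("conn body top T",T,tt,[(560,152),(645,158),(638,240),(555,238)],.066)
p("latch",T,tt,[(600,191)],.068)
p("inv lid T",T,t2,[(271,58),(480,404),(240,546),(38,192)],.104)
p("ports conn top",T,t2,[(378,84),(410,130),(359,120)],.088)
E
python3 m1.py
```

```text
T [ 0.34276304 -0.05263801  1.06166503]
S [1.11876814 0.31934416 0.96304093]
heads T [[0.4526, -0.0158], [0.4524, -0.0453], [0.4521, -0.0742], [0.452, -0.1048]]
heads S [[0.4532, -0.0135], [0.454, -0.0428], [0.4532, -0.0729], [0.4527, -0.1025]]
tray T [[0.664, -0.2156], [0.6592, -0.3536], [0.45, -0.3435], [0.4558, -0.2059]]
tray S [[0.6656, -0.2115], [0.6597, -0.3509], [0.4583, -0.2045]]
bowl rim T l r t b [[0.616, -0.0249], [0.6287, -0.1387], [0.6828, -0.0761], [0.5639, -0.0879]]
bowl floor T l r t b [[0.6223, -0.0384], [0.6322, -0.1268], [0.6702, -0.0783], [0.5825, -0.0871]]
bowl rim S [[0.6608, -0.1232], [0.599, -0.0278], [0.5765, -0.1133], [0.6795, -0.0411]]
screws in bowl T [[0.642, -0.082], [0.6058, -0.068]]
conn body top T [[0.6361, -0.2833], [0.638, -0.3321], [0.5893, -0.3305], [0.5853, -0.2835]]
latch [[0.6151, -0.3069]]
inv lid T [[0.7211, 0.2504], [0.497, 0.075], [0.388, 0.2162], [0.6082, 0.3912]]
ports conn top [[0.7166, 0.1782], [0.6856, 0.1511], [0.6889, 0.1874]]
```

```bash
cat >> h.py <<'E'
def pose():
    s=bot.read_state();return s,np.array(s["tool_pos"]),Ro.from_rotvec(s["tcp_rot"])
def yawy(R): # world angle of tool y (jaws), deg
    y=R.as_matrix()[:,1];return np.degrees(np.arctan2(y[1],y[0]))
def down(deg): # tool pointing down with tool y at angle deg
    a=np.radians(deg);y=np.array([np.cos(a),np.sin(a),0]);z=np.array([0,0,-1.]);x=np.cross(y,z)
    return Ro.from_matrix(np.c_[x,y,z])
def plan(pos,deg=None):
    s,p,R=pose();d=np.array(pos)-p
    print("t%.2f"%s["time"],"pos",np.round(p,4),"q",np.round(s["q"],2),"jaw",round(yawy(R),2),"F",np.round(s["wrist_force"],1),"w",round(s["width"],3))
    print("slide now-frame mm",np.round(1000*R.inv().apply(d),1))
    if deg is not None:
        Rt=down(deg);print("turn deg",np.round(np.degrees((R.inv()*Rt).as_rotvec()),2),"slide target-frame mm",np.round(1000*Rt.inv().apply(d),1))
E
python3 -c "
from h import *
print(pose()[2].as_matrix().round(3))
plan([.453,-.1037,.12],0);plan([.453,-.1037,.12],180)"
```

```text
[[-0.931  0.364 -0.001]
 [ 0.364  0.931 -0.002]
 [ 0.    -0.002 -1.   ]]
t0.15 pos [0.2456 0.6281 0.2382] q [ 1.16  0.26  1.61  0.    1.27 -0.04] jaw 68.64 F [-0.2  0.3  0.5] w 1.0
slide now-frame mm [-459.7 -605.8  119.3]
turn deg [-9.000e-02  6.000e-02  6.864e+01] slide target-frame mm [-731.8  207.4  118.2]
t0.15 pos [0.2456 0.6281 0.2382] q [ 1.16  0.26  1.61  0.    1.27 -0.04] jaw 68.64 F [-0.2  0.3  0.5] w 1.0
slide now-frame mm [-459.7 -605.8  119.3]
turn deg [-6.0000e-02 -1.0000e-01 -1.1136e+02] slide target-frame mm [ 731.8 -207.4  118.2]
```

```bash
cat >> h.py <<'E'
def rows(pos,deg,n,step=.05,maxturn=8.5):
    s,p,R=pose();d=np.array(pos)-p;y=yawy(R);dy=(deg-y+180)%360-180
    k=max(n,int(np.ceil(np.linalg.norm(d)/step)),int(np.ceil(abs(dy)/maxturn)));print("rows needed",k)
    for i in range(min(k,n)):
        Rt=down(y+dy*i/k);print(np.round(Rt.inv().apply(d/k),4).tolist(),round(-dy/k,2))
E
python3 -c "
from h import *
rows([.453,-.1037,.16],0,16,.048)"
```

```text
rows needed 16
[-0.0287, -0.0379, 0.0049] 4.29
[-0.0315, -0.0356, 0.0049] 4.29
[-0.0341, -0.0332, 0.0049] 4.29
[-0.0364, -0.0305, 0.0049] 4.29
[-0.0386, -0.0277, 0.0049] 4.29
[-0.0406, -0.0247, 0.0049] 4.29
[-0.0423, -0.0216, 0.0049] 4.29
[-0.0438, -0.0184, 0.0049] 4.29
[-0.0451, -0.0151, 0.0049] 4.29
[-0.0461, -0.0117, 0.0049] 4.29
[-0.0468, -0.0082, 0.0049] 4.29
[-0.0473, -0.0047, 0.0049] 4.29
[-0.0475, -0.0011, 0.0049] 4.29
[-0.0475, 0.0024, 0.0049] 4.29
[-0.0472, 0.006, 0.0049] 4.29
[-0.0466, 0.0095, 0.0049] 4.29
```

>>> arm_command(slide=[[-0.029,-0.038,0],[-0.0315,-0.0355,0],[-0.034,-0.033,0],[-0.0365,-0.0305,0],[-0.0385,-0.0275,0],[-0.0405,-0.0245,0],[-0.0425,-0.0215,0],[-0.044,-0.0185,0]], angular=[[0,0,4.3],[0,0,4.3],[0,0,4.3],[0,0,4.3],[0,0,4.3],[0,0,4.3],[0,0,4.3],[0,0,4.3]], hand=[0.035,0.035,0.035,0.035,0.035,0.035,0.035,0.035])

```text
time: 0.95
tool_pos: [0.3468, 0.2534, 0.2337]
tcp_rot: [-1.487, -2.767, 0.009]
wrist_force: [1.7, 0.2, 0.1]
width: 0.409
```

```bash
python3 -c "
from h import *
plan([.453,-.1037,.12],0)
rows([.453,-.1037,.12],0,8,.05)"
```

```text
t0.95 pos [0.3468 0.2534 0.2337] q [ 0.58 -0.21  2.1  -0.    1.26 -0.01] jaw 33.49 F [1.7 0.2 0.1] w 0.409
slide now-frame mm [-356.1 -107.9  115.2]
turn deg [-0.23  0.23 33.49] slide target-frame mm [-357.1  106.2  113.7]
rows needed 8
[-0.0445, -0.0136, 0.0142] 4.19
[-0.0454, -0.0103, 0.0142] 4.19
[-0.046, -0.0069, 0.0142] 4.19
[-0.0464, -0.0036, 0.0142] 4.19
[-0.0466, -0.0002, 0.0142] 4.19
[-0.0465, 0.0032, 0.0142] 4.19
[-0.0461, 0.0066, 0.0142] 4.19
[-0.0455, 0.01, 0.0142] 4.19
```

>>> arm_command(slide=[[-0.0455,-0.0135,0],[-0.0465,-0.0105,0],[-0.047,-0.007,0],[-0.0475,-0.0035,0.01],[-0.048,0,0.02],[-0.0475,0.003,0.02],[-0.047,0.0065,0.02],[-0.0465,0.01,0.02]], angular=[[0,0,4.2],[0,0,4.2],[0,0,4.2],[0,0,4.2],[0,0,4.2],[0,0,4.2],[0,0,4.2],[0,0,4.2]], hand=[0.03,0.03,0.03,0.03,0.03,0.03,0.03,0.03])

```text
time: 1.75
tool_pos: [0.451, -0.1162, 0.1524]
tcp_rot: [2.242, 2.183, 0.008]
wrist_force: [1.3, 0.4, 1.4]
width: 0.351
```

```bash
python3 -c "
from h import *
plan([.453,-.1037,.12],0)
c=bot.get_calibration('wrist');im=bot.read_camera('wrist');cv2.imwrite('pics/w1.png',im[:,:,::-1])
print(proj(c,[[.453,-.1037,.034],[.453,-.0735,.034],[.453,-.044,.034],[.453,-.0147,.034]]).round(1))
"
```

```text
t1.75 pos [ 0.451  -0.1162  0.1524] q [-0.31 -0.07  2.14 -0.    1.06 -0.28] jaw -1.53 F [1.3 0.4 1.4] w 0.351
slide now-frame mm [12.7  1.3 32.4]
turn deg [ 0.7   0.26 -1.53] slide target-frame mm [12.5  2.  32.4]
[[327.4 226. ]
 [326.2 181.4]
 [325.  135. ]
 [323.6  85.6]]
```

View pics/w1.png

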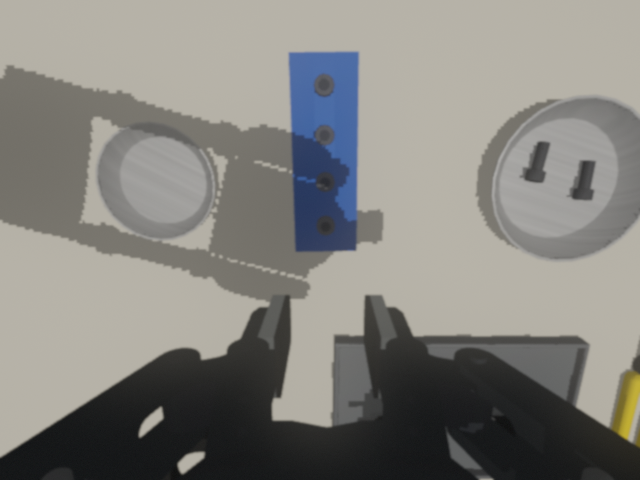

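>>> arm_command(slide=[[0.004,0.0007,0.014],[0.004,0.0007,0.016],[0.003,0.0006,0.016],[0.0015,0,0.016],[0,0,0.016],[0,0,0.014],[0,0,0.012],[0,0,0.006]], angular=[[0.3,0.1,-0.7],[0.2,0.1,-0.5],[0.2,0,-0.3],[0,0,0],[0,0,0],[0,0,0],[0,0,0],[0,0,0]], hand=[0.03,0.03,0.03,0.03,0.03,0.03,0.03,0.03])

```text
time: 2.6
tool_pos: [0.4519, -0.114, 0.0334]
tcp_rot: [-2.236, -2.204, 0.012]
wrist_force: [-1.8, 1.2, 44.8]
width: 0.356
```

```bash
python3 -c "
from h import *
plan([.4528,-.1037,.0355],0)
c=bot.get_calibration('wrist');im=bot.read_camera('wrist');cv2.imwrite('pics/w2.png',im[:,:,::-1])
print(proj(c,[[.453,-.1037,.034],[.453,-.0735,.034],[.453,-.044,.034],[.453,-.0147,.034]]).round(1))
"
```

```text
t2.60 pos [ 0.4519 -0.114   0.0334] q [-0.3   0.11  2.22 -0.01  0.82 -0.28] jaw -0.83 F [-1.8  1.2 44.8] w 0.356
slide now-frame mm [10.3  0.7 -2.2]
turn deg [-0.36  0.25 -0.83] slide target-frame mm [10.3  0.9 -2.1]
[[329.9 300.6]
 [328.8 223.6]
 [327.7 138.7]
 [326.4  42.9]]
```

View pics/w2.png

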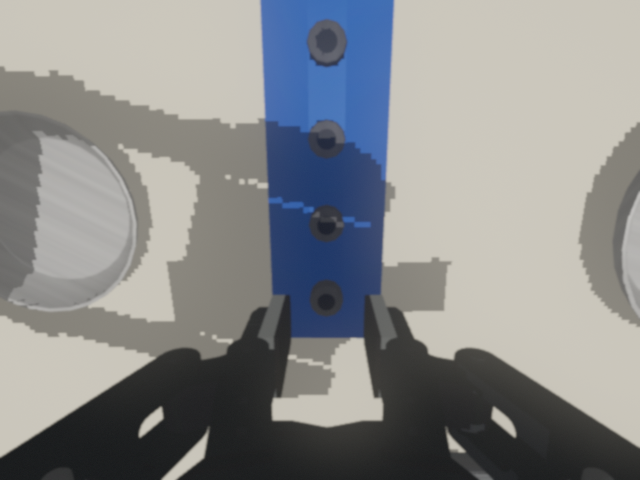

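>>> arm_command(slide=[[0,0,-0.004],[0.004,0.0004,-0.002],[0.004,0.0004,0],[0.002,0,0],[0,0,0],[0,0,0],[0,0,0],[0,0,0]], angular=[[0,0,0],[0,0.2,-0.4],[0,0,-0.4],[0,0,0],[0,0,0],[0,0,0],[0,0,0],[0,0,0]], hand=[0.03,0.03,0.03,0.03,0.03,0.03,0.03,0.03])

```text
time: 3.45
tool_pos: [0.4543, -0.1031, 0.0414]
tcp_rot: [-2.218, -2.221, 0.006]
wrist_force: [-0.1, -0.1, -0.2]
width: 0.356
```

```bash
python3 -c "
from h import *
plan([.4528,-.1037,.036],0)"
```

```text
t3.45 pos [ 0.4543 -0.1031  0.0414] q [-0.28  0.09  2.21 -0.    0.84 -0.27] jaw 0.08 F [-0.1 -0.1 -0.2] w 0.356
slide now-frame mm [-0.6 -1.4  5.4]
turn deg [-0.24  0.06  0.08] slide target-frame mm [-0.6 -1.5  5.4]
```

>>> arm_command(slide=[[-0.0005,-0.0014,0.003],[0,0,0.0015],[0,0,0],[0,0,0],[0,0,0],[0,0,0],[0,0,0],[0,0,0]], angular=[[0,0,0],[0,0,0],[0,0,0],[0,0,0],[0,0,0],[0,0,0],[0,0,0],[0,0,0]], hand=[0.03,0.03,0.0,0.0,0.0,0.0,0.0,0.0], squeeze=40)

```text
time: 4.25
tool_pos: [0.4525, -0.1038, 0.0365]
tcp_rot: [-2.218, -2.221, 0.006]
wrist_force: [-0.6, 0.6, 0.6]
width: 0.118
```

```bash
python3 -c "
from h import *
plan([.622,-.100,.10],0);rows([.622,-.100,.1],0,8)"
```

```text
t4.25 pos [ 0.4525 -0.1038  0.0365] q [-0.28  0.1   2.22 -0.    0.83 -0.28] jaw 0.05 F [-0.6  0.6  0.6] w 0.118
slide now-frame mm [  3.6 169.2 -64.3]
turn deg [-0.27  0.04  0.05] slide target-frame mm [  3.8 169.5 -63.5]
rows needed 8
[0.0005, 0.0212, -0.0079] 0.01
[0.0005, 0.0212, -0.0079] 0.01
[0.0005, 0.0212, -0.0079] 0.01
[0.0005, 0.0212, -0.0079] 0.01
[0.0005, 0.0212, -0.0079] 0.01
[0.0005, 0.0212, -0.0079] 0.01
[0.0005, 0.0212, -0.0079] 0.01
[0.0005, 0.0212, -0.0079] 0.01
```

>>> arm_command(slide=[[0,0,0],[0,0,-0.008],[0,0,-0.012],[0,0,-0.014],[0,0,-0.014],[0,0,-0.008],[0,0,0],[0,0,0]], angular=[[0,0,0],[0,0,0],[0,0,0],[0,0,0],[0,0,0],[0,0,0],[0,0,0],[0,0,0]], hand=[0.0,0.0,0.0,0.0,0.0,0.0,0.0,0.0])

```text
time: 5.05
tool_pos: [0.4536, -0.1041, 0.0984]
tcp_rot: [-2.22, -2.223, 0.004]
wrist_force: [-0.5, 0.5, -0.4]
width: 0.115
```

```bash
python3 -c "
from h import *
plan([.622,-.100,.09],0);rows([.622,-.100,.09],0,6)
im=bot.read_camera('wrist');cv2.imwrite('pics/w3.png',im[:,:,::-1])
"
```

```text
t5.05 pos [ 0.4536 -0.1041  0.0984] q [-0.28  0.    2.18 -0.    0.96 -0.28] jaw 0.06 F [-0.5  0.5 -0.4] w 0.115
slide now-frame mm [  3.9 168.4   8.1]
turn deg [-0.11  0.1   0.06] slide target-frame mm [  4.1 168.4   8.4]
rows needed 6
[0.0007, 0.0281, 0.0014] 0.01
[0.0007, 0.0281, 0.0014] 0.01
[0.0007, 0.0281, 0.0014] 0.01
[0.0007, 0.0281, 0.0014] 0.01
[0.0007, 0.0281, 0.0014] 0.01
[0.0007, 0.0281, 0.0014] 0.01
```

View pics/w3.png

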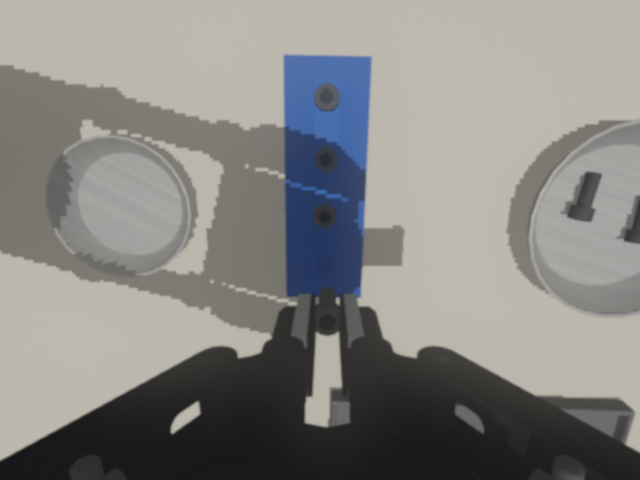

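>>> arm_command(slide=[[0.001,0.024,0],[0.001,0.03,0],[0.001,0.033,0],[0.001,0.033,0],[0,0.026,0.01],[0,0.014,0.02],[0,0,0.015],[0,0,0.005]], angular=[[0,0,0],[0,0,0],[0,0,0],[0,0,0],[0,0,0],[0,0,0],[0,0,0],[0,0,0]], hand=[0.0,0.0,0.0,0.0,0.0,0.0,0.0,0.0])

```text
time: 5.9
tool_pos: [0.6147, -0.0988, 0.039]
tcp_rot: [-2.215, -2.216, 0.012]
wrist_force: [-0.4, 0.0, -0.7]
width: 0.115
```

```bash
python3 -c "
from h import *
plan([.622,-.100,.038],0)
im=bot.read_camera('wrist');cv2.imwrite('pics/w4.png',im[:,:,::-1])
"
```

```text
t5.90 pos [ 0.6147 -0.0988  0.039 ] q [-0.2   0.36  1.87 -0.    0.91 -0.2 ] jaw 0.03 F [-0.4  0.  -0.7] w 0.115
slide now-frame mm [-1.2  7.3  0.9]
turn deg [-0.63 -0.01  0.03] slide target-frame mm [-1.2  7.3  1. ]
```

View pics/w4.png

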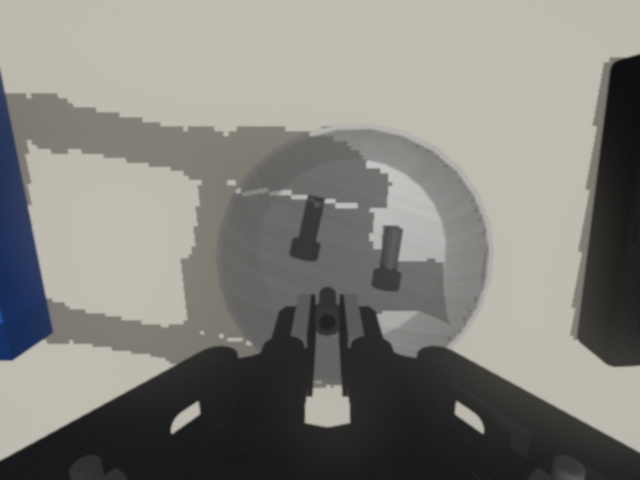

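>>> arm_command(slide=[[0,0.003,0],[0,0,0],[0,0,0],[0,0,0],[0,0,0],[0,0,-0.015],[0,0,-0.02],[0,0,-0.015]], angular=[[0,0,0],[0,0,0],[0,0,0],[0,0,0],[0,0,0],[0,0,0],[0,0,0],[0,0,0]], hand=[0.0,0.03,0.03,0.03,0.03,0.03,0.03,0.03])

```text
time: 6.75
tool_pos: [0.6143, -0.0989, 0.0921]
tcp_rot: [-2.214, -2.213, 0.016]
wrist_force: [1.2, -0.6, -0.6]
width: 0.348
```

```bash
python3 -c "
from h import *
plan([.4525,-.0740,.06],0)
im=bot.read_camera('wrist');cv2.imwrite('pics/w5.png',im[:,:,::-1])
"
```

```text
t6.75 pos [ 0.6143 -0.0989  0.0921] q [-0.2   0.3   1.84 -0.    1.01 -0.2 ] jaw -0.03 F [ 1.2 -0.6 -0.6] w 0.348
slide now-frame mm [  24.8 -161.3   34.5]
turn deg [-0.86 -0.05 -0.03] slide target-frame mm [  24.9 -161.8   32.1]
```

View pics/w5.png

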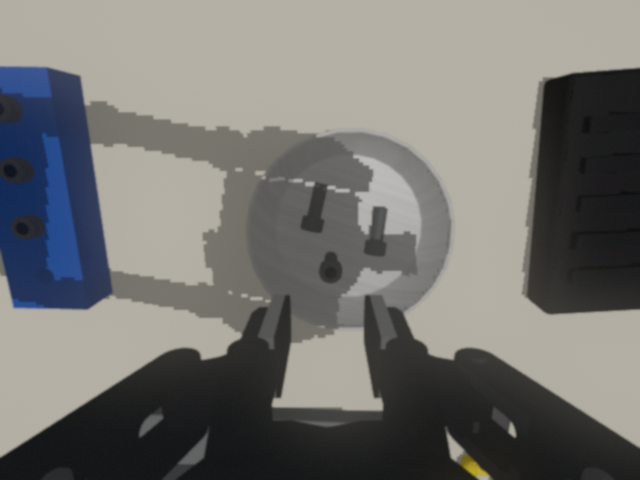

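>>> arm_command(slide=[[0.003,-0.02,0],[0.004,-0.026,0],[0.005,-0.03,0],[0.005,-0.03,0],[0.005,-0.03,0.006],[0.003,-0.018,0.012],[0,-0.005,0.012],[0,0,0.006]], angular=[[-0.3,0,0],[-0.3,0,0],[-0.3,0,0],[0,0,0],[0,0,0],[0,0,0],[0,0,0],[0,0,0]], hand=[0.03,0.03,0.03,0.03,0.03,0.03,0.03,0.03])

```text
time: 7.6
tool_pos: [0.4603, -0.075, 0.0658]
tcp_rot: [2.206, 2.206, 0.024]
wrist_force: [-0.1, -0.1, -0.6]
width: 0.351
```

```bash
python3 -c "
from h import *
plan([.4525,-.0740,.0365],0)
c=bot.get_calibration('wrist');im=bot.read_camera('wrist');cv2.imwrite('pics/w6.png',im[:,:,::-1])
print(proj(c,[[.453,-.074,.034],[.453,-.044,.034],[.453,-.0147,.034]]).round(1))
"
```

```text
t7.60 pos [ 0.4603 -0.075   0.0658] q [-0.22  0.04  2.22  0.    0.86 -0.22] jaw -0.01 F [-0.1 -0.1 -0.6] w 0.351
slide now-frame mm [ 1.1 -8.5 29.1]
turn deg [ 1.51  0.25 -0.02] slide target-frame mm [ 1.  -7.8 29.3]
[[310.2 290.8]
 [309.4 229. ]
 [308.5 162.4]]
```

View pics/w6.png

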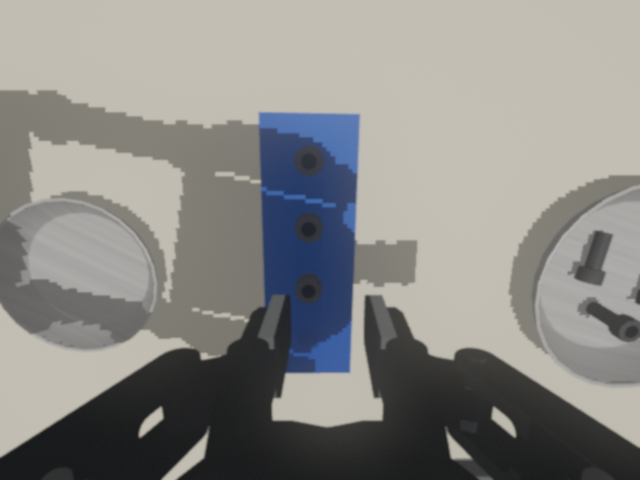

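>>> arm_command(slide=[[0.0005,-0.004,0],[0.0005,-0.003,0.004],[0,-0.001,0.008],[0,0,0.008],[0,0,0.005],[0,0,0],[0,0,0],[0,0,0]], angular=[[0.6,0.2,0],[0.6,0,0],[0.3,0,0],[0,0,0],[0,0,0],[0,0,0],[0,0,0],[0,0,0]], hand=[0.03,0.03,0.03,0.03,0.03,0.03,0.03,0.03])

```text
time: 8.45
tool_pos: [0.4566, -0.0749, 0.0385]
tcp_rot: [2.222, 2.221, -0.002]
wrist_force: [0.7, -0.2, 0.3]
width: 0.351
```

```bash
python3 -c "
from h import *
plan([.4525,-.0740,.0365],0)
"
```

```text
t8.45 pos [ 0.4566 -0.0749  0.0385] q [-0.22  0.09  2.22 -0.    0.83 -0.21] jaw -0.02 F [ 0.7 -0.2  0.3] w 0.351
slide now-frame mm [ 0.9 -4.1  2. ]
turn deg [-0.03  0.05 -0.02] slide target-frame mm [ 0.9 -4.1  2. ]
```

>>> arm_command(slide=[[0.0005,-0.004,0.002],[0,0,0],[0,0,0],[0,0,0],[0,0,0],[0,0,0],[0,0,0],[0,0,-0.006]], angular=[[0,0,0],[0,0,0],[0,0,0],[0,0,0],[0,0,0],[0,0,0],[0,0,0],[0,0,0]], hand=[0.03,0.03,0.0,0.0,0.0,0.0,0.0,0.0])

```text
time: 9.25
tool_pos: [0.4521, -0.0743, 0.0429]
tcp_rot: [2.221, 2.221, -0.001]
wrist_force: [0.2, 0.4, -0.2]
width: 0.108
```

>>> arm_command(slide=[[0,0,-0.012],[0,0,-0.016],[0,0,-0.016],[0,0,-0.008],[0,0.01,0],[0,0.02,0],[0,0.02,0],[0,0.02,0]], angular=[[0,0,0],[0,0,0],[0,0,0],[0,0,0],[0,0,0],[0,0,0],[0,0,0],[0,0,0]], hand=[0.0,0.0,0.0,0.0,0.0,0.0,0.0,0.0])

```text
time: 10.05
tool_pos: [0.5249, -0.0744, 0.1008]
tcp_rot: [2.22, 2.218, 0.002]
wrist_force: [-0.3, 0.1, -0.2]
width: 0.113
```

```bash
python3 -c "
from h import *
plan([.628,-.056,.07],0)
im=bot.read_camera('wrist');cv2.imwrite('pics/w7.png',im[:,:,::-1])
"
```

```text
t10.05 pos [ 0.5249 -0.0744  0.1008] q [-0.19  0.12  2.05 -0.    0.97 -0.19] jaw -0.07 F [-0.3  0.1 -0.2] w 0.113
slide now-frame mm [ 18.6 103.   31.1]
turn deg [ 0.19  0.09 -0.07] slide target-frame mm [ 18.4 103.1  30.8]
```

View pics/w7.png

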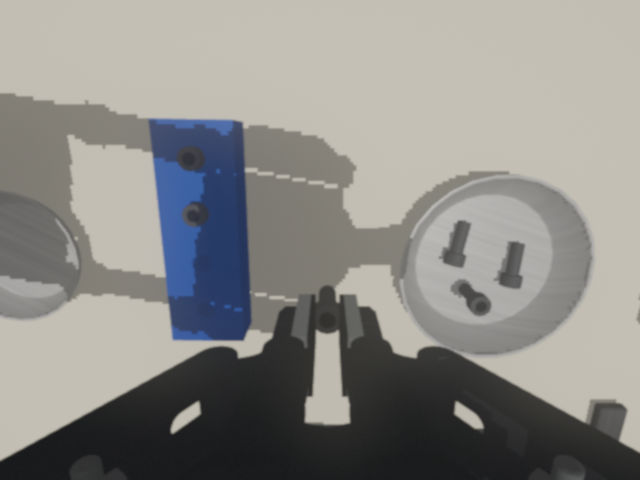

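>>> arm_command(slide=[[0.004,0.018,0],[0.005,0.02,0],[0.005,0.02,0],[0.004,0.018,0],[0,0.012,0.014],[0,0.003,0.02],[0,0,0.018],[0,0,0.007]], angular=[[0,0,0],[0,0,0],[0,0,0],[0,0,0],[0,0,0],[0,0,0],[0,0,0],[0,0,0]], hand=[0.0,0.0,0.0,0.0,0.0,0.0,0.0,0.0])

```text
time: 10.9
tool_pos: [0.6279, -0.0555, 0.0381]
tcp_rot: [2.217, 2.216, 0.007]
wrist_force: [-1.2, -0.4, 0.4]
width: 0.109
```

```bash
python3 -c "
from h import *
plan([.628,-.056,.038],0)
im=bot.read_camera('wrist');cv2.imwrite('pics/w8.png',im[:,:,::-1])
"
```

```text
t10.90 pos [ 0.6279 -0.0555  0.0381] q [-0.13  0.37  1.87 -0.    0.89 -0.13] jaw -0.03 F [-1.2 -0.4  0.4] w 0.109
slide now-frame mm [-0.5  0.1  0.1]
turn deg [ 0.46  0.11 -0.03] slide target-frame mm [-0.5  0.1  0.1]
```

View pics/w8.png

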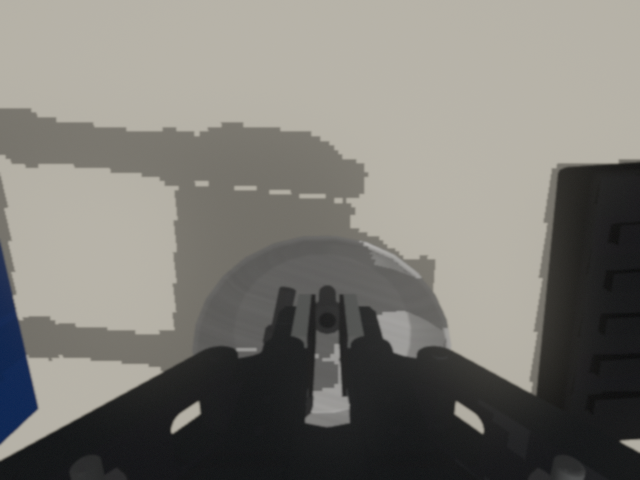

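Inside the bowl; head at (328,318). Release and rise.

>>> arm_command(slide=[[0,0,0],[0,0,0],[0,0,0],[0,0,0],[0,0,-0.02],[0,0,-0.04],[-0.005,0,-0.04],[-0.02,0,-0.02]], angular=[[0,0,0],[0,0,0],[0,0,0],[0,0,0],[0,0,0],[0,0,0],[0,0,0],[0,0,0]], hand=[0.03,0.03,0.03,0.03,0.03,0.03,0.08,0.08])

```text
time: 11.75
tool_pos: [0.6242, -0.0788, 0.1604]
tcp_rot: [2.219, 2.222, 0.002]
wrist_force: [1.1, -0.5, 0.2]
width: 0.682
```

```bash
python3 -c "
from h import *
plan([.613,-.307,.12],-2)
im=bot.read_camera('wrist');cv2.imwrite('pics/w9.png',im[:,:,::-1])
im=bot.read_camera('top')[:,:,::-1];cv2.imwrite('pics/top9.png',im)
"
```

```text
t11.75 pos [ 0.6242 -0.0788  0.1604] q [-0.17  0.24  1.79 -0.    1.11 -0.17] jaw 0.08 F [ 1.1 -0.5  0.2] w 0.682
slide now-frame mm [-228.2  -11.6   40.4]
turn deg [0.12 0.02 2.08] slide target-frame mm [-228.5   -3.2   40.4]
```

View pics/w9.png

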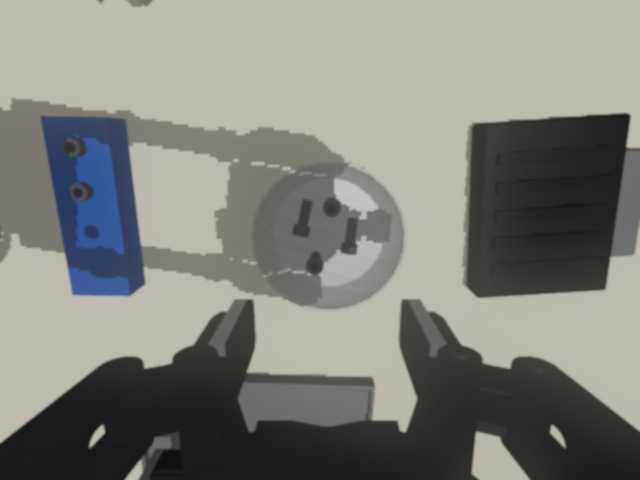

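>>> arm_command(slide=[[-0.03,-0.001,0],[-0.042,-0.001,0],[-0.046,-0.001,0],[-0.046,0,0],[-0.046,0,0],[-0.04,0,0],[-0.02,0,0],[0,0,0]], angular=[[0,0,0.3],[0,0,0.3],[0,0,0.3],[0,0,0.3],[0,0,0.3],[0,0,0.3],[0,0,0.2],[0,0,0]], hand=[0.08,0.08,0.08,0.08,0.08,0.08,0.08,0.08])

```text
time: 12.65
tool_pos: [0.616, -0.3556, 0.1567]
tcp_rot: [2.261, 2.18, 0.009]
wrist_force: [0.6, 0.3, 1.4]
width: 0.933
```

```bash
python3 -c "
from h import *
plan([.613,-.307,.12],-2)
c=bot.get_calibration('wrist')
im=bot.read_camera('wrist');cv2.imwrite('pics/w10.png',im[:,:,::-1])
np.save('c10.npy',c,allow_pickle=True)
"
```

```text
t12.65 pos [ 0.616  -0.3556  0.1567] q [-0.56  0.39  1.6   0.01  1.15 -0.53] jaw -2.1 F [0.6 0.3 1.4] w 0.933
slide now-frame mm [48.3 -4.9 36.9]
turn deg [ 0.25 -0.2  -0.1 ] slide target-frame mm [48.5 -4.7 36.7]
```

View pics/w10.png

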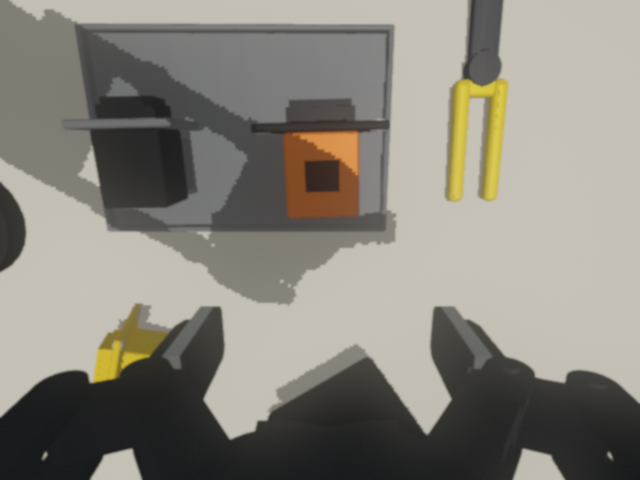

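```bash
python3 -c "
from h import *
im=cv2.imread('pics/w10.png');crop(im,240,85,170,145,4.4,'pics/w10c.png')
c=np.load('c10.npy',allow_pickle=True).item()
for n,l,z in (('latch',[(305,161),(340,161),(340,192),(305,192)],.068),('flange top',[(252,127),(389,125)],.077),('body',[(284,132),(358,131),(359,216),(287,217)],.066),('tray rim',[(78,25),(393,26),(386,230),(107,230)],.014)):
  print(n,[ray(c,*q,z)[:2].round(4).tolist() for q in l])
"
```

```text
latch [[0.6058, -0.2969], [0.6259, -0.2976], [0.6255, -0.3154], [0.6048, -0.3147]]
flange top [[0.5786, -0.2775], [0.6526, -0.2792]]
body [[0.5945, -0.2804], [0.6367, -0.2814], [0.6366, -0.3306], [0.593, -0.3296]]
tray rim [[0.4594, -0.2074], [0.665, -0.2152], [0.6612, -0.3522], [0.4518, -0.3443]]
```

View pics/w10c.png

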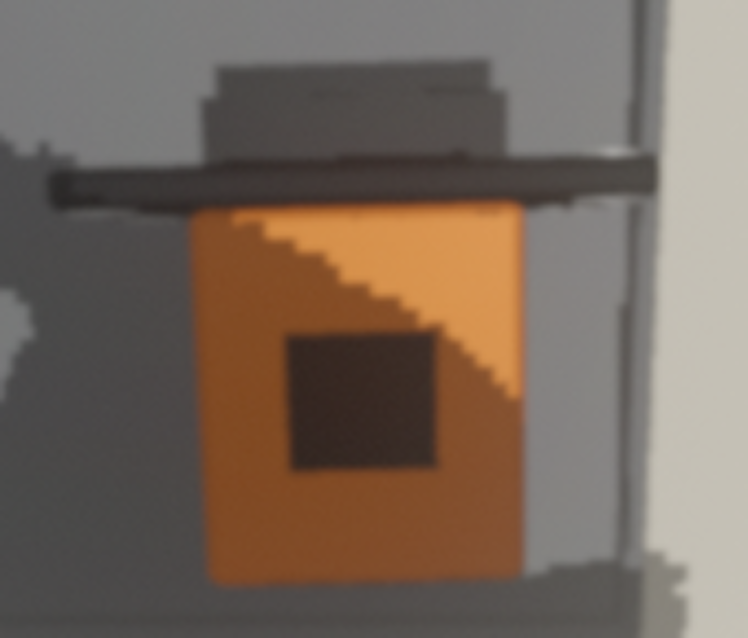

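>>> arm_command(slide=[[0.012,0,0],[0.018,0,0],[0.015,0,0.01],[0.003,0,0.025],[0,0,0.03],[0,0,0.025],[0,0,0.008],[0,0,0]], angular=[[0.2,-0.2,0],[0,0,0],[0,0,0],[0,0,0],[0,0,0],[0,0,0],[0,0,0],[0,0,0]], hand=[0.08,0.08,0.08,0.08,0.08,0.08,0.08,0.08])

```text
time: 13.5
tool_pos: [0.6195, -0.2816, 0.0556]
tcp_rot: [-2.24, -2.197, -0.006]
wrist_force: [-0.6, -0.6, 0.3]
width: 0.934
```

```bash
python3 -c "
from h import *
plan([.615,-.3056,.038],-1.8)
im=bot.read_camera('wrist');cv2.imwrite('pics/w11.png',im[:,:,::-1])
"
```

```text
t13.50 pos [ 0.6195 -0.2816  0.0556] q [-0.47  0.43  1.74  0.01  0.97 -0.45] jaw -1.12 F [-0.6 -0.6  0.3] w 0.934
slide now-frame mm [-24.2  -4.   17.5]
turn deg [-0.03 -0.33  0.68] slide target-frame mm [-24.2  -3.8  17.6]
```

View pics/w11.png

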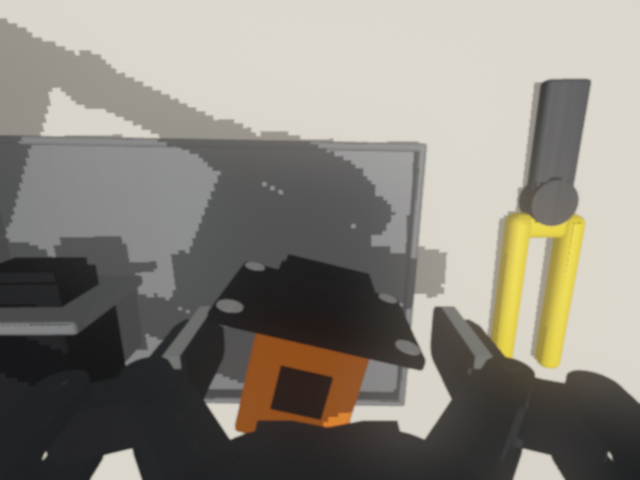

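```bash
python3 -c "
from h import *
im=cv2.imread('pics/w11.png');crop(im,190,240,250,200,3.2,'pics/w11c.png')
im=bot.read_camera('scene')[:,:,::-1];cv2.imwrite('pics/s11.png',im);crop(im,160,160,140,120,5,'pics/s11c.png')
"
```

```text
(no output)
```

View pics/w11c.png

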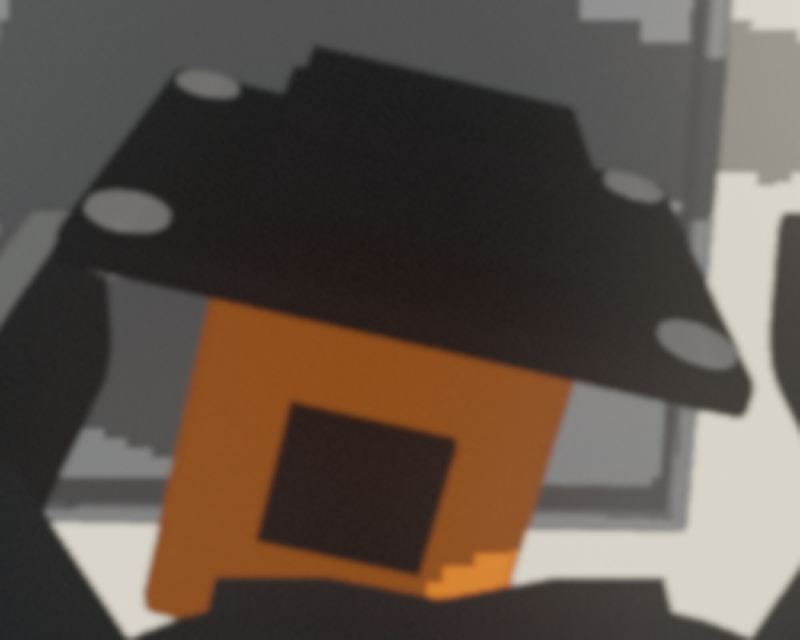

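View pics/s11c.png

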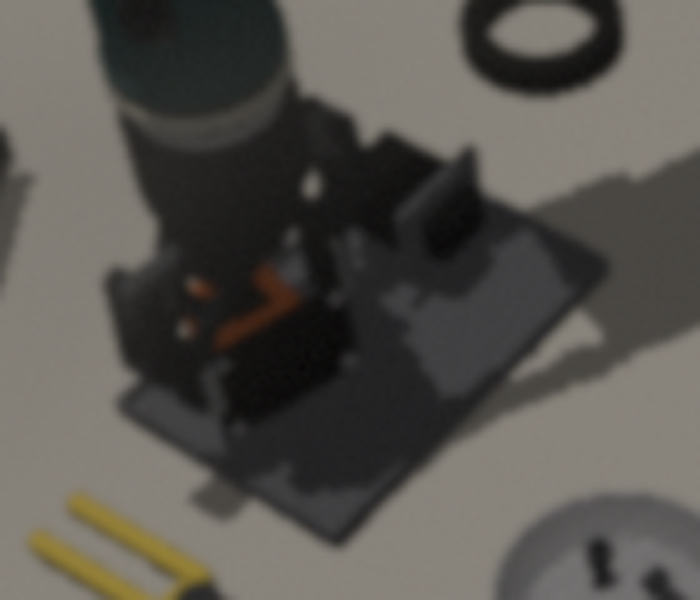

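```bash
cat > pnp.py <<'E'
from h import *
c=bot.get_calibration('wrist')
f=lambda u,v:((u+.5)/3.2-.5+190,(v+.5)/3.2-.5+240)
obj=np.array([(0,32,-23),(0,32,23),(0,-32,-23),(0,-32,23),(-21,10,20),(-21,-10,20),(-39,-10,20),(-39,10,20)])/1000.
px=np.array([f(*q) for q in [(208,84),(128,211),(633,186),(696,343),(293,403),(456,439),(420,573),(260,539)]])
K=np.array([[c['fx'],0,c['cx']],[0,c['fy'],c['cy']],[0,0,1]])
ok,rv,tv=cv2.solvePnP(obj,px,K,None)
pr=cv2.projectPoints(obj,rv,tv,K,None)[0][:,0];print((pr-px).round(1).tolist())
Rc=np.array(c['R']);Rw=Rc.T@cv2.Rodrigues(rv)[0];pw=Rc.T@(tv[:,0]-c['t'])
print("origin",pw.round(4),"\n",Rw.round(3)); print("yaw",np.degrees(np.arctan2(Rw[1,0],Rw[0,0])),"grip",(pw+Rw@[-.03,0,0]).round(4))
E
python3 pnp.py
```

```text
[[0.3, 0.1], [0.5, -0.3], [-0.1, -0.3], [-0.0, -0.8], [-0.8, 1.1], [0.5, 1.4], [0.2, -0.5], [-0.6, -0.8]]
origin [ 0.6178 -0.2763  0.0486] 
 [[ 0.263 -0.965 -0.004]
 [ 0.965  0.263  0.02 ]
 [-0.019 -0.009  1.   ]]
yaw 74.76865630038756 grip [ 0.6099 -0.3053  0.0491]
```

>>> arm_command(slide=[[0,0,0],[0,0,-0.01],[0,0,-0.02],[0,0,-0.025],[0,0,-0.015],[0,0,0],[0,0,0],[0,0,0]], angular=[[0,0,0],[0,0,0],[0,0,0],[0,0,0],[0,0,0],[0,0,0],[0,0,0],[0,0,0]], hand=[0.085,0.085,0.085,0.085,0.085,0.085,0.085,0.085])

```text
time: 14.4
tool_pos: [0.6239, -0.2854, 0.1395]
tcp_rot: [2.24, 2.19, 0.015]
wrist_force: [0.2, -0.3, -0.1]
width: 0.998
```

```bash
python3 -c "
from h import *
plan([.61,-.3053,.038],-15.2)
rows([.59,-.38,.14],-15.2,6)
im=bot.read_camera('wrist');cv2.imwrite('pics/w12.png',im[:,:,::-1])
"
```

```text
t14.40 pos [ 0.6239 -0.2854  0.1395] q [-0.47  0.35  1.68  0.01  1.1  -0.45] jaw -1.29 F [ 0.2 -0.3 -0.1] w 0.998
slide now-frame mm [-20.2 -14.8 101.3]
turn deg [ 0.76 -0.1  13.91] slide target-frame mm [-22.9  -8.2 101.5]
rows needed 6
[-0.0159, -0.0053, -0.0001] 2.32
[-0.0161, -0.0046, -0.0001] 2.32
[-0.0163, -0.004, -0.0001] 2.32
[-0.0164, -0.0033, -0.0001] 2.32
[-0.0165, -0.0027, -0.0001] 2.32
[-0.0166, -0.002, -0.0001] 2.32
```

View pics/w12.png

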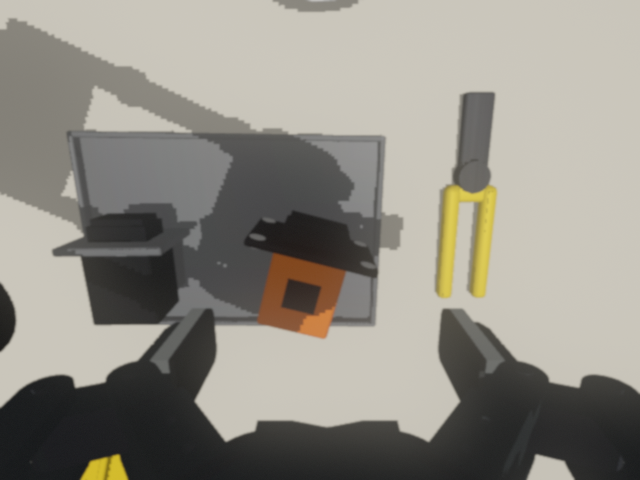

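>>> arm_command(slide=[[-0.005,-0.0035,0],[-0.006,-0.0025,0],[-0.006,-0.0025,0],[-0.004,-0.001,0],[0,0,0],[0,0,0],[0,0,0],[0,0,0]], angular=[[0.3,0,3.5],[0.3,0,3.5],[0,0,3.5],[0,0,3],[0,0,0],[0,0,0],[0,0,0],[0,0,0]], hand=[0.085,0.085,0.085,0.085,0.085,0.085,0.085,0.085])

```text
time: 15.25
tool_pos: [0.6065, -0.3024, 0.1283]
tcp_rot: [-2.482, -1.901, 0.007]
wrist_force: [-0.8, -0.3, -0.9]
width: 0.992
```

```bash
python3 -c "
from h import *
plan([.61,-.3053,.038],-15.2)
im=bot.read_camera('wrist');cv2.imwrite('pics/w13.png',im[:,:,::-1])
crop(im[:,:,::-1],200,180,200,150,4,'pics/w13c.png')
"
```

```text
t15.25 pos [ 0.6065 -0.3024  0.1283] q [-0.5   0.36  1.69  0.    1.11 -0.24] jaw -15.12 F [-0.8 -0.3 -0.9] w 0.992
slide now-frame mm [-2.4  5.4 90.3]
turn deg [-0.84 -0.33  0.08] slide target-frame mm [-1.9  4.1 90.3]
```

View pics/w13c.png

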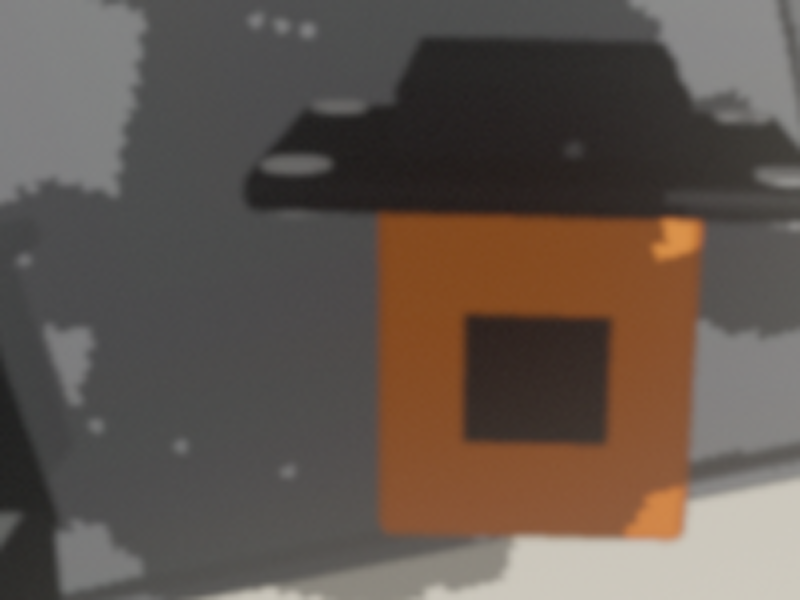

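```bash
python3 -c "
from h import *
c=bot.get_calibration('wrist')
f=lambda u,v:((u+.5)/4-.5+200,(v+.5)/4-.5+180)
P=np.array([ray(c,*f(*q),.0685)[:2] for q in [(465,314),(612,318),(607,443),(463,440)]]);print(P.round(4),P.mean(0))
print([np.degrees(np.arctan2(*(P[a]-P[b])[::-1])).round(1) for a,b in((1,0),(2,3))])
B=np.array([ray(c,*f(*q),.0665)[:2] for q in [(379,535),(683,539)]]);print(B, B.mean(0), np.degrees(np.arctan2(*(B[1]-B[0])[::-1])))
plan([*P.mean(0),.06],-15.2)
"
```

```text
[[ 0.602  -0.2922]
 [ 0.621  -0.2978]
 [ 0.6159 -0.3151]
 [ 0.5968 -0.3096]] [ 0.60894398 -0.30367579]
[np.float64(-16.5), np.float64(-16.1)]
[[ 0.58110512 -0.32124545]
 [ 0.62268042 -0.33282055]] [ 0.60189277 -0.327033  ] -15.55789218387942
t15.30 pos [ 0.6065 -0.3024  0.1283] q [-0.5   0.36  1.69  0.    1.11 -0.24] jaw -15.12 F [0.5 0.9 0.6] w 0.997
slide now-frame mm [-1.   3.7 68.3]
turn deg [-0.84 -0.33  0.08] slide target-frame mm [-0.6  2.7 68.3]
```

>>> arm_command(slide=[[-0.0005,0.0015,0.004],[0,0.0015,0.01],[0,0,0.014],[0,0,0.014],[0,0,0.008],[0,0,0],[0,0,0],[0,0,0]], angular=[[-0.4,-0.3,0.6],[-0.4,0,0],[0,0,0],[0,0,0],[0,0,0],[0,0,0],[0,0,0],[0,0,0]], hand=[0.085,0.085,0.085,0.085,0.085,0.085,0.085,0.085])

```text
time: 16.1
tool_pos: [0.6085, -0.3026, 0.0718]
tcp_rot: [-2.502, -1.896, 0.002]
wrist_force: [0.5, 0.4, -0.2]
width: 0.997
```

```bash
python3 -c "
from h import *
plan([.609,-.3035,.038],-15.8)
"
```

```text
t16.10 pos [ 0.6085 -0.3026  0.0718] q [-0.5   0.41  1.73  0.    1.   -0.22] jaw -15.7 F [ 0.5  0.4 -0.2] w 0.997
slide now-frame mm [-0.7  0.8 33.8]
turn deg [-0.15 -0.04  0.1 ] slide target-frame mm [-0.7  0.8 33.8]
```

>>> arm_command(slide=[[-0.0007,0.0008,0.006],[0,0,0.01],[0,0,0.01],[0,0,0.006],[0,0,0.001],[0,0,0],[0,0,0],[0,0,0]], angular=[[0,0,0],[0,0,0],[0,0,0],[0,0,0],[0,0,0],[0,0,0],[0,0,0],[0,0,0]], hand=[0.085,0.085,0.085,0.085,0.085,0.085,0.085,0.085])

```text
time: 16.9
tool_pos: [0.61, -0.3041, 0.0371]
tcp_rot: [-2.504, -1.897, 0.0]
wrist_force: [0.6, 0.4, -0.2]
width: 0.993
```

```bash
python3 -c "
from h import *
plan([.609,-.3035,.038],-15.8)
"
```

```text
t16.90 pos [ 0.61   -0.3041  0.0371] q [-0.5   0.45  1.75  0.    0.94 -0.23] jaw -15.71 F [ 0.6  0.4 -0.2] w 0.993
slide now-frame mm [ 0.3 -1.1 -0.9]
turn deg [-0.02 -0.01  0.09] slide target-frame mm [ 0.3 -1.1 -0.9]
```

>>> arm_command(slide=[[0.0003,-0.001,-0.0005],[0,0,0],[0,0,0],[0,0,0],[0,0,0],[0,0,0],[0,0,0],[0,0,0]], angular=[[0,0,0],[0,0,0],[0,0,0],[0,0,0],[0,0,0],[0,0,0],[0,0,0],[0,0,0]], hand=[0.02,0.02,0.02,0.02,0.02,0.02,0.02,0.02], squeeze=80)

```text
time: 17.7
tool_pos: [0.6097, -0.3039, 0.039]
tcp_rot: [2.503, 1.896, 0.001]
wrist_force: [-0.9, -0.5, -0.0]
width: 0.507
```

>>> arm_command(slide=[[0,0,0],[0,0,-0.005],[0,0,-0.012],[0,0,-0.02],[0,0,-0.025],[0,0,-0.03],[0,0,-0.02],[0,0,0]], angular=[[0,0,0],[0,0,0],[0,0,0],[0,0,0],[0,0,0],[0,0,0],[0,0,0],[0,0,0]], hand=[0.02,0.02,0.02,0.02,0.02,0.02,0.02,0.02])

```text
time: 18.5
tool_pos: [0.6075, -0.3027, 0.1554]
tcp_rot: [-2.501, -1.895, 0.003]
wrist_force: [0.8, -1.0, -0.8]
width: 0.5
```

```bash
python3 -c "
from h import *
plan([.609,-.3035,.18],-15.8)
c=bot.get_calibration('wrist');np.save('c14.npy',c,allow_pickle=True)
s,p,R=pose();np.save('p14.npy',np.r_[p,R.as_rotvec()])
im=bot.read_camera('wrist')[:,:,::-1];cv2.imwrite('pics/w14.png',im);crop(im,190,240,250,200,3.2,'pics/w14c.png')
"
```

```text
t18.50 pos [ 0.6075 -0.3027  0.1554] q [-0.5   0.33  1.67  0.    1.14 -0.22] jaw -15.7 F [ 0.8 -1.  -0.8] w 0.5
slide now-frame mm [ -0.4   1.6 -24.6]
turn deg [-0.23 -0.05  0.1 ] slide target-frame mm [ -0.4   1.7 -24.6]
```

View pics/w14c.png

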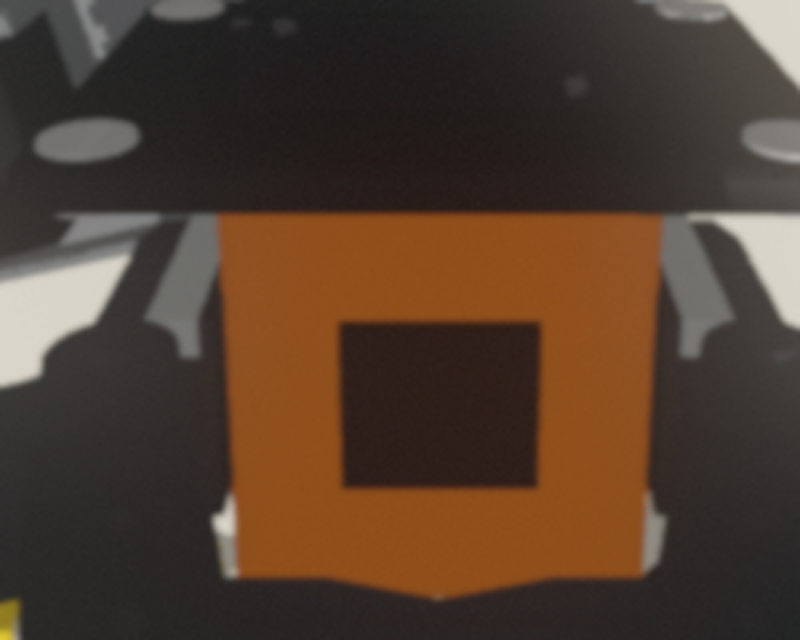

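```bash
python3 -c "
from h import *
crop(cv2.imread('pics/w14.png'),190,190,270,200,2.9,'pics/w14d.png')"
```

```text
(no output)
```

View pics/w14d.png

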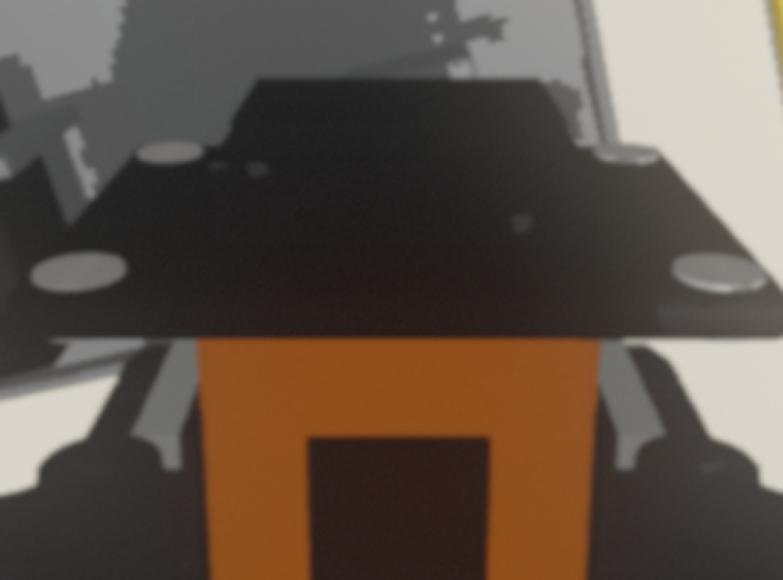

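```bash
cat > pnp2.py <<'E'
from h import *
c=np.load('c14.npy',allow_pickle=True).item();P=np.load('p14.npy');Rt=Ro.from_rotvec(P[3:]).as_matrix()
f=lambda s,ox,oy,u,v:((u+.5)/s-.5+ox,(v+.5)/s-.5+oy)
obj=np.array([(0,32,-23),(0,32,23),(0,-32,-23),(0,-32,23),(-21,10,20),(-21,-10,20),(-39,-10,20),(-39,10,20)])/1000.
px=np.array([f(2.9,190,190,*q) for q in [(170,152),(79,271),(627,153),(720,272)]]+[f(3.2,190,240,*q) for q in [(340,322),(541,322),(537,487),(343,487)]])
K=np.array([[c['fx'],0,c['cx']],[0,c['fy'],c['cy']],[0,0,1]])
for n in (4,8):
    ok,rv,tv=cv2.solvePnP(obj[:n],px[:n],K,None)
    pr=cv2.projectPoints(obj[:n],rv,tv,K,None)[0][:,0];print(np.abs(pr-px[:n]).max().round(1))
    Rc=np.array(c['R']);Rw=Rc.T@cv2.Rodrigues(rv)[0];pw=Rc.T@(tv[:,0]-c['t'])
    print("origin world",pw.round(4)," in tool mm",(1000*Rt.T@(pw-P[:3])).round(1));print("R in tool\n",(Rt.T@Rw).round(3))
E
python3 pnp2.py
```

```text
0.1
origin world [ 0.6154 -0.2741  0.1646]  in tool mm [29.6 -0.1 -9.2]
R in tool
 [[ 1.     0.003  0.001]
 [ 0.003 -1.     0.002]
 [ 0.001 -0.002 -1.   ]]
1.6
origin world [ 0.6154 -0.2741  0.1641]  in tool mm [29.6 -0.1 -8.7]
R in tool
 [[ 1.     0.003  0.003]
 [ 0.003 -1.     0.002]
 [ 0.003 -0.002 -1.   ]]
```

```bash
python3 -c "
from h import *
rows([.64,.034,.165],38.0,14,.05)"
```

```text
rows needed 14
[0.0238, -0.0042, -0.0008] -3.84
[0.024, -0.0026, -0.0008] -3.84
[0.0241, -0.001, -0.0008] -3.84
[0.0241, 0.0006, -0.0008] -3.84
[0.024, 0.0022, -0.0008] -3.84
[0.0238, 0.0038, -0.0008] -3.84
[0.0235, 0.0054, -0.0008] -3.84
[0.0231, 0.007, -0.0008] -3.84
[0.0226, 0.0085, -0.0008] -3.84
[0.022, 0.01, -0.0008] -3.84
[0.0213, 0.0114, -0.0008] -3.84
[0.0204, 0.0128, -0.0008] -3.84
[0.0195, 0.0142, -0.0008] -3.84
[0.0185, 0.0155, -0.0008] -3.84
```

>>> arm_command(slide=[[0.024,-0.004,-0.001],[0.024,-0.0025,-0.001],[0.024,-0.001,-0.001],[0.024,0.0005,-0.001],[0.024,0.002,-0.001],[0.024,0.004,-0.001],[0.0235,0.0055,-0.001],[0.023,0.007,-0.001]], angular=[[0,0,-3.8],[0,0,-3.8],[0,0,-3.8],[0,0,-3.8],[0,0,-3.8],[0,0,-3.8],[0,0,-3.8],[0,0,-3.8]], hand=[0.02,0.02,0.02,0.02,0.02,0.02,0.02,0.02])

```text
time: 19.35
tool_pos: [0.6171, -0.1048, 0.149]
tcp_rot: [-1.886, -2.483, 0.013]
wrist_force: [-0.4, 0.6, -2.4]
width: 0.505
```

>>> arm_command(slide=[[0.0225,0.0085,-0.001],[0.022,0.01,-0.001],[0.021,0.0115,-0.001],[0.0205,0.013,-0.001],[0.0195,0.014,-0.001],[0.012,0.01,0],[0,0,0],[0,0,0]], angular=[[0,0,-3.8],[0,0,-3.8],[0,0,-3.8],[0,0,-3.8],[0,0,-3.8],[0,0,-3.8],[0,0,0],[0,0,0]], hand=[0.02,0.02,0.02,0.02,0.02,0.02,0.02,0.02])

```text
time: 20.15
tool_pos: [0.6189, 0.0402, 0.1398]
tcp_rot: [-1.32, -2.8, 0.018]
wrist_force: [0.1, 0.2, -3.6]
width: 0.499
```

```bash
python3 -c "
from h import *
plan([.64,.034,.165],38)
c=bot.get_calibration('wrist');np.save('c15.npy',c,allow_pickle=True)
im=bot.read_camera('wrist')[:,:,::-1];cv2.imwrite('pics/w15.png',im)
im=bot.read_camera('scene')[:,:,::-1];cv2.imwrite('pics/s15.png',im);crop(im,350,230,160,140,5,'pics/s15c.png')
"
```

```text
t20.15 pos [0.6189 0.0402 0.1398] q [ 0.02  0.27  1.79  0.01  1.13 -0.68] jaw 39.56 F [ 0.1  0.2 -3.6] w 0.499
slide now-frame mm [-17.2  11.5 -26.2]
turn deg [-1.77 -2.11  1.53] slide target-frame mm [-17.8  12.8 -25.2]
```

View pics/w15.png

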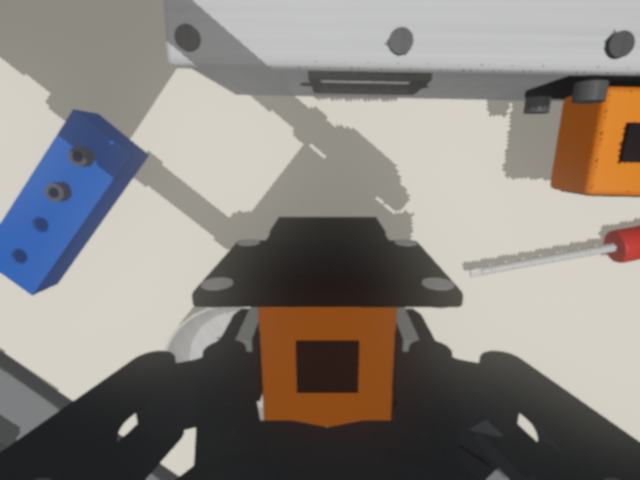

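View pics/s15c.png

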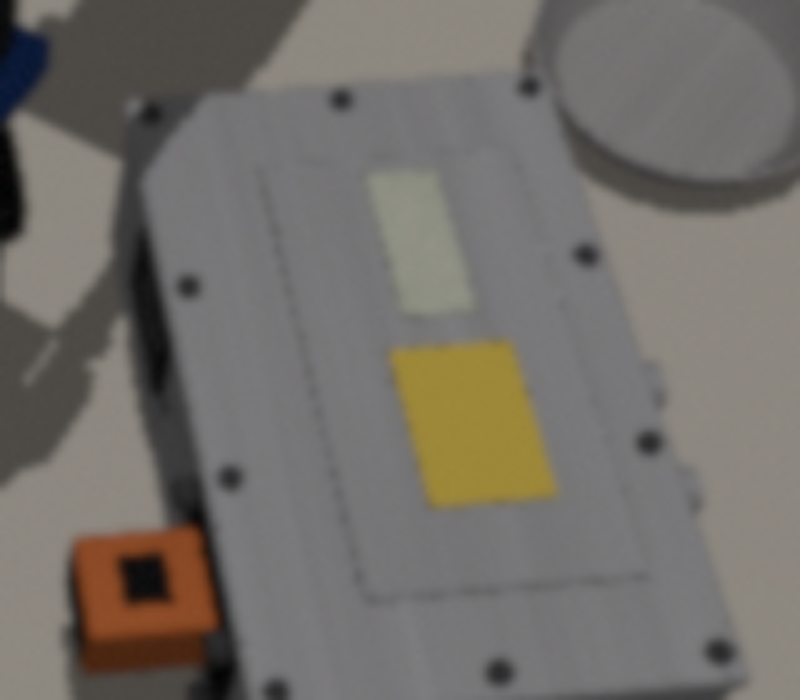

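```bash
python3 -c "
from h import *
crop(cv2.imread('pics/w15.png'),150,0,330,130,2.42,'pics/w15a.png')
crop(cv2.imread('pics/w15.png'),290,55,160,50,5,'pics/w15b.png')"
```

```text
(no output)
```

View pics/w15a.png

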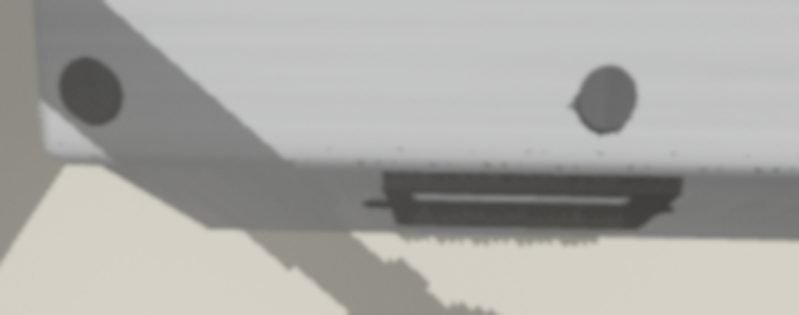

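View pics/w15b.png

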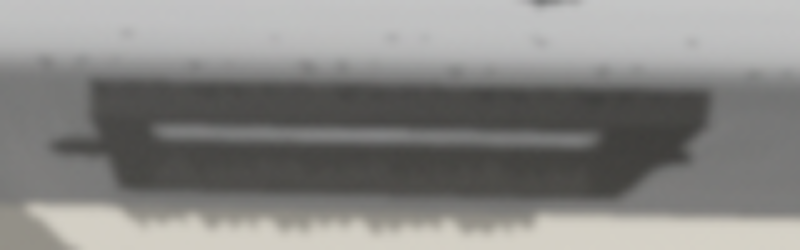

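```bash
cat > fit.py <<'E'
from h import *
from scipy.optimize import least_squares
c=np.load('c15.npy',allow_pickle=True).item()
b=lambda u,v:((u+.5)/5-.5+290,(v+.5)/5-.5+55)
a=lambda u,v:((u+.5)/2.42-.5+150,(v+.5)/2.42-.5)
for n,q,z in(("TL",b(92,81),.0915),("TR",b(710,92),.0915),("BL",b(122,188),.0485),("BR",b(615,194),.0485)):
    print(n,ray(c,*q,z).round(4))
for q in((210,228),(790,239)): print("foot",ray(c,*a(*q),0.0).round(4))
for q in((48,155),(790,172)): print("lid edge",ray(c,*a(*q),.100).round(4), ray(c,*a(*q),.104).round(4))
E
python3 fit.py
```

```text
TL [0.5464 0.1122 0.0915]
TR [0.5901 0.1467 0.0915]
BL [0.548  0.1102 0.0485]
BR [0.5914 0.1449 0.0485]
foot [0.5003 0.0792 0.    ]
foot [0.6291 0.1808 0.    ]
lid edge [0.4994 0.0753 0.1   ] [0.5012 0.0757 0.104 ]
lid edge [0.6038 0.1569 0.1   ] [0.6032 0.1554 0.104 ]
```

```bash
python3 -c "
from h import *
plan([.569+.62*.07,.1285-.785*.07,.0608],38.3)"
```

```text
t20.25 pos [0.619  0.0396 0.14  ] q [ 0.02  0.27  1.79  0.01  1.13 -0.68] jaw 39.5 F [ 0.4 -1.  -2.3] w 0.505
slide now-frame mm [27.4 18.9 79.8]
turn deg [-1.75 -2.12  1.17] slide target-frame mm [30.7 15.9 79.2]
```

>>> arm_command(slide=[[0,0.004,0],[0.003,0.005,0.004],[0.006,0.005,0.01],[0.008,0.002,0.012],[0.008,0,0.012],[0.005,0,0.01],[0,0,0],[0,0,0]], angular=[[-0.6,-0.7,0.4],[-0.6,-0.7,0.4],[-0.5,-0.7,0.4],[0,0,0],[0,0,0],[0,0,0],[0,0,0],[0,0,0]], hand=[0.02,0.02,0.02,0.02,0.02,0.02,0.02,0.02])

```text
time: 21.05
tool_pos: [0.6118, 0.0722, 0.0876]
tcp_rot: [1.381, 2.819, -0.001]
wrist_force: [0.6, -0.3, -2.0]
width: 0.503
```

```bash
python3 -c "
from h import *
plan([.569+.62*.06,.1285-.785*.06,.0608],38.3)
c=bot.get_calibration('wrist');np.save('c16.npy',c,allow_pickle=True)
im=bot.read_camera('wrist')[:,:,::-1];cv2.imwrite('pics/w16.png',im)"
```

```text
t21.05 pos [0.6118 0.0722 0.0876] q [ 0.08  0.29  1.87 -0.    0.98 -0.58] jaw 37.79 F [ 0.6 -0.3 -2. ] w 0.503
slide now-frame mm [10.8  1.2 26.7]
turn deg [ 0.04  0.16 -0.51] slide target-frame mm [10.7  1.3 26.8]
```

View pics/w16.png

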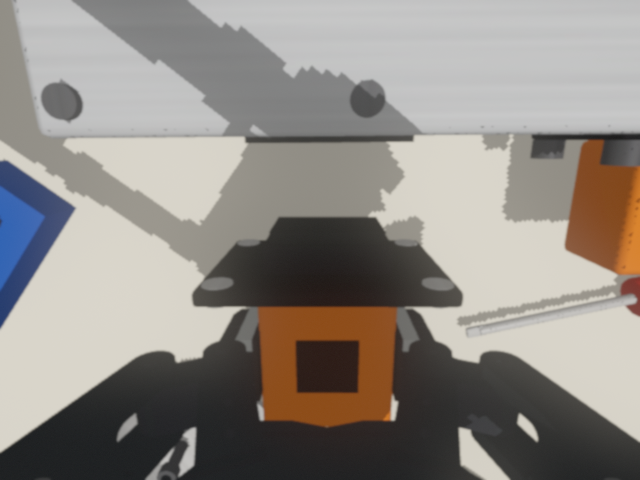

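```bash
python3 -c "
from h import *
im=cv2.imread('pics/w16.png');crop(im,230,110,200,60,4,'pics/w16a.png')
c=np.load('c16.npy',allow_pickle=True).item();s,p,R=pose()
for q in((246.5,141),(413,140.5)):
  X=ray(c,*q,.0915);print(X.round(4),(1000*R.inv().apply(X-p)).round(1))
for q in((45,136),(525,134)):
  X=ray(c,*q,.100);print('lid',X.round(4),(1000*R.inv().apply(X-p)).round(1))
"
```

```text
[0.5481 0.1106 0.0915] [ 69.3 -26.6  -4.2]
[0.5917 0.1446 0.0915] [69.4 28.7 -4.2]
lid [0.4994 0.0748 0.1   ] [ 70.8 -87.  -12.8]
lid [0.6163 0.1662 0.1   ] [ 71.4  61.4 -12.7]
```

View pics/w16a.png

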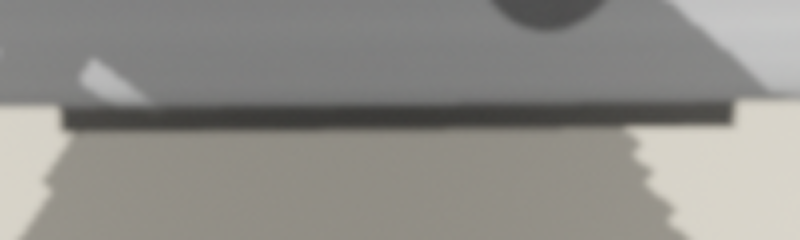

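>>> arm_command(slide=[[0,0.001,0.003],[0,0,0.006],[0,0,0.007],[0,0,0.006],[0,0,0.003],[0,0,0],[0,0,0],[0,0,0]], angular=[[0,0.1,-0.3],[0,0,0],[0,0,0],[0,0,0],[0,0,0],[0,0,0],[0,0,0],[0,0,0]], hand=[0.02,0.02,0.02,0.02,0.02,0.02,0.02,0.02])

```text
time: 21.9
tool_pos: [0.6144, 0.0719, 0.0616]
tcp_rot: [1.375, 2.821, 0.002]
wrist_force: [1.1, 0.1, -1.3]
width: 0.504
```

```bash
cat > chk.py <<'E'
from h import *
F=np.array([.5699,.1276]);j=np.radians(38.05);u=np.array([-np.sin(j),np.cos(j)]);v=np.array([np.cos(j),np.sin(j)])
s,p,R=pose();O=p+R.apply([.0296,-.0001,-.0091]);d=O[:2]-F
print("t",round(s['time'],2),"gap to seal front mm",round(-1000*d@u,2),"lateral(+=tool y)",round(1000*d@v,2),"z err",round(1000*(O[2]-.07),2),"jaw",round(yawy(R),2),"F along u",round(s['wrist_force'][:2]@u,2),"v",round(s['wrist_force'][:2]@v,2),"z",round(s['wrist_force'][2],2),"tau",np.round(s['torque'],2))
print("turn to level",np.round(np.degrees((R.inv()*down(38.05)).as_rotvec()),2),"pos",p.round(4),"w",round(s['width'],3))
E
python3 chk.py
```

```text
t 21.9 gap to seal front mm 41.66 lateral(+=tool y) 0.61 z err 0.65 jaw 38.04 F along u -0.56 v 0.9 z -1.28 tau [-0.05  0.02  0.02]
turn to level [ 0.14  0.14 -0.01] pos [0.6144 0.0719 0.0616] w 0.504
```

>>> arm_command(slide=[[0.004,-0.0005,0],[0.006,0,0.0004],[0.006,0,0],[0.006,0,0],[0.004,0,0],[0,0,0],[0,0,0],[0,0,0]], angular=[[0.1,0.1,0],[0,0,0],[0,0,0],[0,0,0],[0,0,0],[0,0,0],[0,0,0],[0,0,0]], hand=[0.02,0.02,0.02,0.02,0.02,0.02,0.02,0.02])

```text
time: 22.7
tool_pos: [0.5967, 0.0947, 0.0623]
tcp_rot: [1.374, 2.823, 0.002]
wrist_force: [-0.6, 0.3, -2.0]
width: 0.503
```

```bash
python3 chk.py;  python3 -c "
from h import *
im=bot.read_camera('wrist')[:,:,::-1];cv2.imwrite('pics/w17.png',im)"
```

```text
t 22.7 gap to seal front mm 12.81 lateral(+=tool y) 0.68 z err 1.36 jaw 38.1 F along u 0.59 v -0.25 z -2.0 tau [-0.05 -0.01  0.01]
turn to level [0.12 0.07 0.05] pos [0.5967 0.0947 0.0623] w 0.503
```

View pics/w17.png

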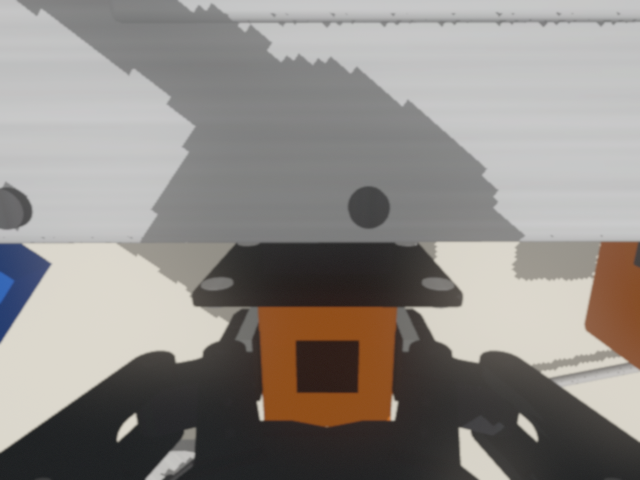

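>>> arm_command(slide=[[0.0,-0.0006,0.001],[0.002,0,0],[0.002,0,0],[0.002,0,0],[0.001,0,0],[0,0,0],[0,0,0],[0,0,0]], angular=[[0.1,0.1,0.1],[0,0,0],[0,0,0],[0,0,0],[0,0,0],[0,0,0],[0,0,0],[0,0,0]], hand=[0.02,0.02,0.02,0.02,0.02,0.02,0.02,0.02])

```text
time: 23.55
tool_pos: [0.5919, 0.0997, 0.0611]
tcp_rot: [-1.379, -2.823, -0.001]
wrist_force: [-0.3, -0.1, -1.7]
width: 0.506
```

```bash
python3 chk.py
```

```text
t 23.55 gap to seal front mm 5.89 lateral(+=tool y) 0.11 z err 0.23 jaw 37.94 F along u 0.12 v -0.34 z -1.69 tau [-0.07  0.01 -0.07]
turn to level [ 0.02 -0.03 -0.11] pos [0.5919 0.0997 0.0611] w 0.506
```

Nose is 7 mm in with no contact force. Advance further.

>>> arm_command(slide=[[0.0015,0,0],[0.0015,0,0],[0.001,0,0],[0.0005,0,0],[0,0,0],[0,0,0],[0,0,0],[0,0,0]], angular=[[0,0,-0.1],[0,0,0],[0,0,0],[0,0,0],[0,0,0],[0,0,0],[0,0,0],[0,0,0]], hand=[0.02,0.02,0.02,0.02,0.02,0.02,0.02,0.02])

```text
time: 24.35
tool_pos: [0.589, 0.1036, 0.0612]
tcp_rot: [-1.376, -2.824, -0.001]
wrist_force: [0.6, 0.7, -2.2]
width: 0.507
```

```bash
python3 chk.py
```

```text
t 24.35 gap to seal front mm 1.07 lateral(+=tool y) 0.12 z err 0.32 jaw 38.05 F along u 0.14 v 0.91 z -2.24 tau [-0.   -0.06  0.  ]
turn to level [ 0.03 -0.02 -0.  ] pos [0.589  0.1036 0.0612] w 0.507
```

>>> arm_command(slide=[[0.001,0,0],[0.001,0,0],[0.001,0,0],[0.001,0,0],[0.001,0,0],[0.001,0,0],[0.001,0,0],[0.001,0,0]], angular=[[0,0,0],[0,0,0],[0,0,0],[0,0,0],[0,0,0],[0,0,0],[0,0,0],[0,0,0]], hand=[0.02,0.02,0.02,0.02,0.02,0.02,0.02,0.02])

```text
time: 25.15
tool_pos: [0.5883, 0.1047, 0.0617]
tcp_rot: [1.367, 2.816, -0.004]
wrist_force: [3.3, -5.3, -4.6]
width: 0.505
```

```bash
python3 chk.py
```

```text
t 25.15 gap to seal front mm -0.33 lateral(+=tool y) 0.19 z err 0.41 jaw 38.2 F along u -6.2 v -0.62 z -4.58 tau [-0.78 -0.46  0.07]
turn to level [0.14 0.67 0.15] pos [0.5883 0.1047 0.0617] w 0.505
```

>>> arm_command(slide=[[0.0015,0,0],[0.0015,0,0],[0.002,0,0],[0.002,0,0],[0.002,0,0],[0.002,0,0],[0.002,0,0],[0.002,0,0]], angular=[[0.1,0.4,0.1],[0,0.5,0],[0,0.6,0],[0,0.6,0],[0,0.6,0],[0,0.6,0],[0,0.6,0],[0,0.6,0]], hand=[0.02,0.02,0.02,0.02,0.02,0.02,0.02,0.02])

```text
time: 25.95
tool_pos: [0.5879, 0.1054, 0.0603]
tcp_rot: [-1.352, -2.796, -0.036]
wrist_force: [4.9, -6.4, -6.9]
width: 0.503
```

```bash
python3 chk.py
```

```text
t 25.95 gap to seal front mm -0.59 lateral(+=tool y) 0.18 z err 0.6 jaw 38.39 F along u -8.09 v -0.05 z -6.86 tau [-1.49 -1.03 -0.01]
turn to level [ 0.29 -2.45  0.34] pos [0.5879 0.1054 0.0603] w 0.503
```

>>> arm_command(slide=[[0.001,0,0],[0.001,0,0],[0.001,0,0],[0.001,0,0],[0.0015,0,0],[0.0015,0,0],[0.0015,0,0],[0.0015,0,0]], angular=[[0.1,-0.5,0.1],[0,-0.5,0.1],[0,-0.5,0],[0,-0.4,0],[0,-0.2,0],[0,0,0],[0,0,0],[0,0,0]], hand=[0.02,0.02,0.02,0.02,0.02,0.02,0.02,0.02])

```text
time: 26.75
tool_pos: [0.5878, 0.1056, 0.0618]
tcp_rot: [1.362, 2.815, -0.001]
wrist_force: [5.4, -9.8, -4.7]
width: 0.501
```

```bash
python3 chk.py
```

```text
t 26.75 gap to seal front mm -1.4 lateral(+=tool y) 0.24 z err 0.46 jaw 38.35 F along u -11.09 v -1.77 z -4.74 tau [-1.3  -0.72 -0.01]
turn to level [0.35 0.77 0.3 ] pos [0.5878 0.1056 0.0618] w 0.501
```

>>> arm_command(slide=[[0.0016,0,0.0002],[0.0016,0,0.0002],[0.0016,0,0],[0.0016,0,0],[0.0016,0,0],[0.0016,0,0],[0.0016,0,0],[0.0016,0,0]], angular=[[0.1,0.3,0.1],[0.1,0.3,0.1],[0.1,0.3,0.1],[0,0.2,0],[0,0.2,0],[0,0.2,0],[0,0.2,0],[0,0.2,0]], hand=[0.02,0.02,0.02,0.02,0.02,0.02,0.02,0.02])

```text
time: 27.55
tool_pos: [0.5876, 0.1058, 0.0615]
tcp_rot: [1.367, 2.823, 0.004]
wrist_force: [5.6, -8.8, -4.8]
width: 0.504
```

```bash
python3 chk.py;python3 -c "
from h import *
im=bot.read_camera('wrist')[:,:,::-1];cv2.imwrite('pics/w18.png',im)
im=bot.read_camera('top')[:,:,::-1];cv2.imwrite('pics/t18.png',im)"; python3 chk.py
```

```text
t 27.55 gap to seal front mm -1.56 lateral(+=tool y) 0.21 z err 0.49 jaw 38.33 F along u -10.42 v -1.02 z -4.84 tau [-1.26 -0.7   0.06]
turn to level [0.26 0.23 0.28] pos [0.5876 0.1058 0.0615] w 0.504
t 27.65 gap to seal front mm -1.55 lateral(+=tool y) 0.23 z err 0.5 jaw 38.32 F along u -10.39 v -0.21 z -5.94 tau [-1.27 -0.72 -0.01]
turn to level [0.26 0.23 0.27] pos [0.5876 0.1058 0.0615] w 0.505
```

View pics/w18.png

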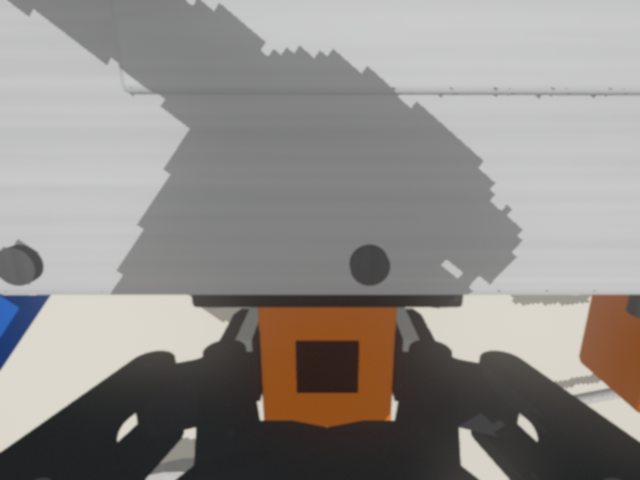

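View pics/t18.png

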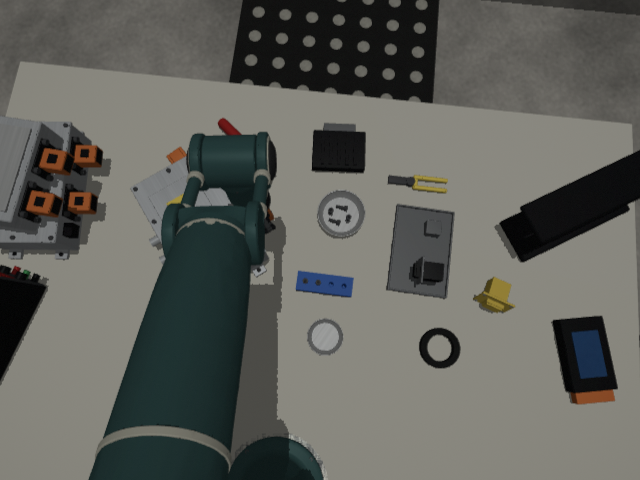

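>>> arm_command(slide=[[0.0018,0,0],[0.0018,0,0],[0.0019,0,0],[0.0019,0,0],[0.0019,0,0],[0.0019,0,0],[0.0019,0,0],[0.0019,0,0]], angular=[[0.1,0.2,0.1],[0.1,0.3,0.1],[0.1,0.3,0.1],[0,0.3,0],[0,0.3,0],[0,0.3,0],[0,0.2,0],[0,0.2,0]], hand=[0.02,0.02,0.02,0.02,0.02,0.02,0.02,0.02])

```text
time: 28.45
tool_pos: [0.5875, 0.106, 0.0613]
tcp_rot: [-1.367, -2.826, -0.008]
wrist_force: [6.2, -8.7, -5.0]
width: 0.504
```

```bash
python3 chk.py;python3 chk.py
```

```text
t 28.45 gap to seal front mm -1.69 lateral(+=tool y) 0.25 z err 0.55 jaw 38.39 F along u -10.65 v -0.45 z -4.97 tau [-1.59 -0.96  0.01]
turn to level [ 0.21 -0.26  0.34] pos [0.5875 0.106  0.0613] w 0.504
t 28.45 gap to seal front mm -1.69 lateral(+=tool y) 0.25 z err 0.55 jaw 38.39 F along u -10.65 v -0.45 z -4.97 tau [-1.59 -0.96  0.01]
turn to level [ 0.21 -0.26  0.34] pos [0.5875 0.106  0.0613] w 0.504
```

>>> arm_command(slide=[[0.002,0,0],[0.002,0,0],[0.0021,0,0],[0.0021,0,0],[0.0021,0,0],[0.0021,0,0],[0.0021,0,0],[0.0021,0,0]], angular=[[0,0.1,0.1],[0,0.1,0.1],[0,0.2,0.1],[0,0.2,0],[0,0.2,0],[0,0.2,0],[0,0.2,0],[0,0.2,0]], hand=[0.02,0.02,0.02,0.02,0.02,0.02,0.02,0.02])

```text
time: 29.25
tool_pos: [0.5876, 0.106, 0.0615]
tcp_rot: [1.364, 2.823, 0.01]
wrist_force: [6.3, -10.2, -6.0]
width: 0.502
```

```bash
python3 chk.py
```

```text
t 29.25 gap to seal front mm -1.66 lateral(+=tool y) 0.23 z err 0.52 jaw 38.42 F along u -11.93 v -1.32 z -5.95 tau [-1.59 -0.82 -0.13]
turn to level [0.48 0.14 0.37] pos [0.5876 0.106  0.0615] w 0.502
```

>>> arm_command(slide=[[0.0021,0,0],[0.0021,0,0],[0.0021,0,0],[0.0021,0,0],[0.0021,0,0],[0.0021,0,0],[0.0021,0,0],[0.0021,0,0]], angular=[[0.1,0.2,0.1],[0.1,0.2,0.1],[0.1,0.2,0.1],[0,0.2,0],[0,0.2,0],[0,0.2,0],[0,0.2,0],[0,0.2,0]], hand=[0.02,0.02,0.02,0.02,0.02,0.02,0.02,0.02])

```text
time: 30.05
tool_pos: [0.5876, 0.1059, 0.0616]
tcp_rot: [1.364, 2.821, 0.008]
wrist_force: [6.6, -9.7, -5.6]
width: 0.509
```

```bash
python3 chk.py; for i in 1 2 3 4; do python3 -c "
from h import *
for k in range(4): im=bot.read_camera('scene')[:,:,::-1]
cv2.imwrite('pics/s19.png',im)"; python3 chk.py; done; python3 -c "
from h import *
im=cv2.imread('pics/top0.png')
a=bot.read_camera('top')[:,:,::-1];cv2.imwrite('pics/t19.png',a);crop(a,290,175,180,130,4,'pics/t19c.png')"
```

```text
t 30.05 gap to seal front mm -1.6 lateral(+=tool y) 0.22 z err 0.5 jaw 38.39 F along u -11.7 v -0.84 z -5.58 tau [-1.57 -0.84 -0.09]
turn to level [0.46 0.3  0.34] pos [0.5876 0.1059 0.0616] w 0.509
t 30.25 gap to seal front mm -1.59 lateral(+=tool y) 0.22 z err 0.52 jaw 38.39 F along u -11.7 v -1.63 z -5.37 tau [-1.61 -0.93 -0.03]
turn to level [0.46 0.3  0.34] pos [0.5876 0.1059 0.0616] w 0.505
t 30.45 gap to seal front mm -1.56 lateral(+=tool y) 0.23 z err 0.52 jaw 38.39 F along u -12.06 v -0.74 z -5.49 tau [-1.56 -0.82 -0.02]
turn to level [0.46 0.3  0.34] pos [0.5877 0.1058 0.0616] w 0.502
t 30.65 gap to seal front mm -1.57 lateral(+=tool y) 0.27 z err 0.54 jaw 38.4 F along u -11.76 v -1.16 z -6.06 tau [-1.6  -0.79 -0.05]
turn to level [0.46 0.3  0.34] pos [0.5877 0.1059 0.0616] w 0.504
t 30.85 gap to seal front mm -1.58 lateral(+=tool y) 0.25 z err 0.54 jaw 38.39 F along u -11.86 v -0.4 z -5.31 tau [-1.58 -0.79 -0.06]
turn to level [0.46 0.3  0.34] pos [0.5877 0.1059 0.0616] w 0.507
```

View pics/t19c.png

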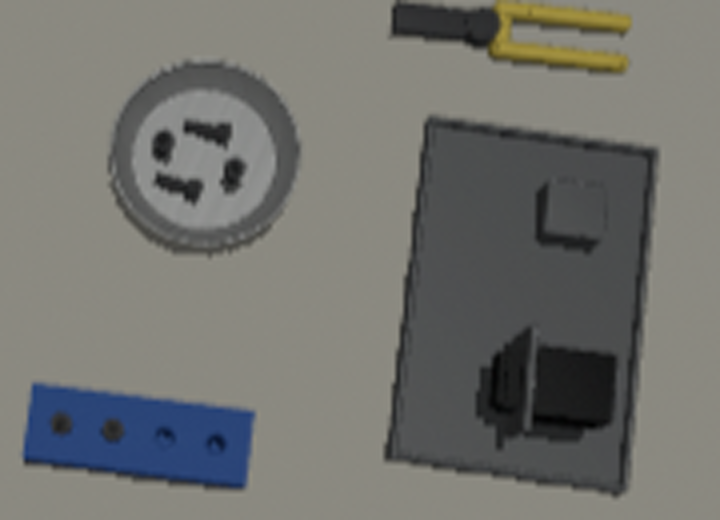

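View pics/s19.png

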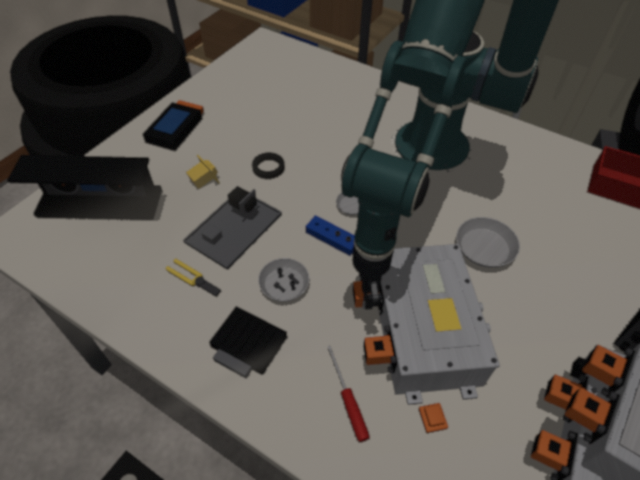

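```bash
python3 -c "
from h import *
print(bot.finish_job())"; python3 chk.py
```

```text
the job is handed in; nothing more can be done
None
the job is handed in; nothing more can be done
```

The job is handed in at about 31 s of the 67 s allowed. The arm is still gripping the orange connector and pushing it on the seal.

- **Screws:** The bowl already held two, so I added two from the blue block. The last top picture shows four in the bowl (two lying, two standing upright) and two left in the block.
- **Connector:** Its nose is in the cut-out and the flange is on the seal.
    - **Push:** It held steady at 11.7–12.1 N over the last 0.8 s I watched.
    - **Alignment:** Tilt and yaw are within about 0.5° of square, and the centre is within about 0.6 mm of my estimate of the cut-out's centre.
- **Other objects:** Everything else on the bench looks unmoved in the last pictures.

Three things did not go cleanly:
- **Fingertips on the block:** On the first approach they pressed on the top of the blue block, and the wrist force read 45 N before I lifted off. I took this to be finger contact, but if it counts as the gripper's body it is over the 40 N limit.
- **Connector turned:** An approach overshoot turned the orange connector about 13° on its cradle. I measured it again and took a square grip, and the camera view showed no slip in the grip afterwards.
- **Readings that disagree:** I estimated the seal squeeze at 1.6 mm, while about 2.4 mm would match 12 N; this is within the camera's 2 mm calibration error. There is also a downward force of 5–6 N at the wrist, from the connector's weight and probably friction on the seal.

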